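# Assemble a sieve stack on the shaker, finest mesh lowest, and close it with the lid

### The job

Make the sieve shaker ready for grading the dried plant matter: build the stack on its receiver pan with the fine sieve at the bottom, the medium sieve on it and the coarse sieve on top, then close it with the lid. Each piece must be nested fully home and level in the one below, and the sample jar, petri dish and spatula lying about must be left where they are.

Things in the scene. Friction and masses are not known exactly. Their poses are not given: they have to be found in the camera images.
- receiver_mouth (a point): Mouth of the steel receiver pan where the stack is built: on its axis, in the plane of its rim, 88 mm above the bench; z up. Pan round, 60 mm outside, 56 mm inside, 25 mm deep, solid floor, clipped fast to the platen of the sieve shaker: grey box 120 x 120 x 50 mm, black front panel, fixed. The fine sieve seated in it has its point 7 mm above this one; the medium sieve seated in that one stands 24 mm higher.
- sieve_fine_mid (a point): Fine sieve: the closest wire mesh (2.2 mm from wire to wire, an even pale grey screen). Steel frame 60 mm outside diameter, 34 mm high: the upper 24 mm a cylinder open on top, 56 mm inside; the lower 10 mm a spigot 52 mm across, tapered to 43 mm at the foot, that enters the piece below until the shoulder rests on its rim. 0.12 kg, loose. Point on the axis 17 mm above the foot; z is the axis.
- sieve_medium_mid (a point): Medium sieve: wire mesh 7 mm from wire to wire, seven wires each way. Frame and point as for the fine sieve (60 mm diameter, 34 mm high, point half-way up). All sieves stand loose on the bench on their spigots, open side up. Grip across the upper cylinder: fingertips below the shoulder (10 mm above the foot) would catch the piece beneath when stacking.
- sieve_coarse_mid (a point): Coarse sieve: wire mesh 14 mm from wire to wire, only three wires each way, so that the bench shows through, in a deeper frame: 44 mm high, its upper cylinder 34 mm; otherwise as the fine sieve (60 mm outside diameter, 10 mm spigot). Point on the axis half-way up, 22 mm above the foot. Seated on the medium sieve, it is 29 mm above that sieve's half-way point.
- sieve_lid_mid (a point): Lid: closed steel disc 60 mm across, 4 mm thick, over a tapered spigot 8 mm deep (52 to 43 mm across); on top in the middle an upright black knob, 24 mm diameter, 20 mm tall, to lift it by. Loose, knob up, 32 mm high, 0.1 kg. Point on the axis half-way up, 16 mm below the knob's top; z is the axis. Seated on the coarse sieve, it is 30 mm above that sieve's point.
- stirrer_plate (a point): Fixed obstacle, not used: overhead stirrer on a stand, right of the work. Point: middle of the left edge of its base plate's top (plate 300 mm along x, 216 mm along y, 17 mm high); z up. Its grey motor housing hangs over the plate, 135 mm nearer the robot to 40 mm beyond this point, 50 to 145 mm right of it, 0.49 to 0.68 m up; column behind, 0.72 m high. Turn the arm past it only raised or folded back.
- jar_mid (a point): Bystander: a small clear sample jar with white screw cap, 33 mm across and 55 mm tall, standing upright and loose beyond the shaker. Point half-way up its axis.
- dish_mid (a point): Bystander: a glass petri dish 64 mm across and 18 mm high, lying loose near the bench's front edge. Point half-way up its axis.
- lab_spatula_mid (a point): Bystander: a thin steel spatula with brown handle, 150 mm long along its y axis, 8 mm high, lying loose left of the shaker. Point at its middle.
Mind the look-alikes: they are no part of the job. What is shaped like the part that bears sieve_lid_mid but blue is not meant. Leave any yellow look-alike of the part that bears sieve_fine_mid alone.

How it is judged (in metres and radians):
At the end, for the whole second after the job is handed in: The fine sieve sits in the receiver pan, the medium sieve in the fine, the coarse in the medium and the lid in the coarse: each seated to its shoulder within 3 mm in height, within 5 mm of the axis of the piece below, and upright within 0.06 rad; all of it stays so by itself (z of sieve_fine_mid in the frame of receiver_mouth between 0.004 and 0.01 m and horizontal distance between sieve_fine_mid and receiver_mouth below 0.005 m and angle between each of sieve_fine_mid, sieve_medium_mid, sieve_coarse_mid, sieve_lid_mid's own z axis and vertical below 0.06 rad and z of sieve_medium_mid in the frame of sieve_fine_mid between 0.021 and 0.027 m and horizontal distance between sieve_medium_mid and sieve_fine_mid below 0.005 m and z of sieve_coarse_mid in the frame of sieve_medium_mid between 0.026 and 0.032 m and horizontal distance between sieve_coarse_mid and sieve_medium_mid below 0.005 m and z of sieve_lid_mid in the frame of sieve_coarse_mid between 0.027 and 0.033 m and horizontal distance between sieve_lid_mid and sieve_coarse_mid below 0.005 m); the robot touches nothing.
It fails at once if the sample jar, petri dish or spatula is moved by more than 25 mm (distance of any of jar_mid, dish_mid, lab_spatula_mid from where it was at the start of the episode above 0.025 m).
It also fails if it takes over 96 s, if anything falls off the work surface, if the arm or the gripper's body presses on something with over 40 N, if the wrist force passes 120 N, or if a joint passes its speed limit or range.

### The arm

A 7-joint arm with a two-finger parallel gripper is mounted at the origin on a cart in front of the work surface, level with it; the furniture and walls round the work are solid. World frame = base frame: x ahead of the robot, y to its left, z up, the work surface at z = 0. Lengths are in m, angles in degrees, forces in N, time in s.
With the tool pointing down it reaches from about 0.425 to 0.875 m from the base axis. Payload 4.7 kg.
Tool frame: the origin (TCP) lies midway between the tips of the shut fingers; the grasp point (between the pads) lies env.grip_point_offset behind it (env.grip_point_offset is the distance from the TCP to the grasp point, in m); x points along the fingers, y is the direction in which the jaws open and shut, and the axes are right-handed (so a half turn about x gives the same grasp; the last joint's range is limited). The gripper opens to 87 mm and grips with 3 to 60 N. Pads are 19 mm wide; open, the fingers measure 117 mm over their backs; the gripper's body (75 mm by 190 mm) begins 51 mm behind the grasp point.
Start: joints at [67.099, 18.392, -4.016, 83.108, 1.295, 78.541, -3.26], TCP at [0.261, -0.595, 0.223] pointing down, gripper open.
Joint ranges: [-163.93, 163.93], [-17.29, 119.83], [-79.2, 71.16], [3.27, 140.29], [-89.18, 269.18], [5.43, 117.66], [-154.24, 154.24]. Speed limits (degrees/s): [147.25, 147.25, 180, 180, 180, 180, 180].

### API

Orientations are given as [roll, pitch, yaw] about the fixed x, y, z axes, in that order (R = Rz(yaw) Ry(pitch) Rx(roll)).
In Python, from cell import readout, read_camera, camera_params, sign_off, spot_in, pinpoint, env gives the robot as it stands.
- The arm moves only by the shell command python3 -m pendant 'ROWS' [OPENING] [FORCE]. ROWS is a JSON object of lists of equal length, an entry for each row: "xyz": the shift along the world's x, y, z in m, a list of three; "turn": the turn about the world's z in rad. A call has 1 to 10 rows; each row shifts and turns the pose as measured when the row begins; what a row does not reach is not made up. A row lasts 1/8 s, in which the tool goes at most 62.5 mm and 10.7 degrees, less where a joint would pass 70% of its speed; a pose out of reach is approached as far as the arm can. A call is refused whole if a number of a shift passes 0.0625 or a number of a turn 0.188, either way. A call with a gripper value outside its range is refused whole. OPENING is the opening, from 0 (shut) to 1 (fully open), set as the call begins (- or left out, the last holds). The fingers move at their own pace and stop on an object; FORCE is the grip in N (left out, the last holds). Time passes only in rows, so rows that do not move let the fingers close. It gives the time, the measured TCP pose, the force and the opening at its end, in the units of the state.
- readout.get_obs(): the state, without advancing time (a new reading comes with each control period).
- read_camera(name): name is "scene" or "top" or "wrist"; returns the picture (420x560x3 uint8, red, green, blue); there is no depth.
- camera_params(name): a dict with "fx", "fy", "cx", "cy" (pixels), "rvec" (rotation vector, rad) and "tvec" (3), from world to camera coordinates, as OpenCV has them; the wrist camera has in their place "hand_eye" (4x4, takes a point from camera to tool coordinates, whose origin is the TCP and whose axes are the tool frame's). Camera axes: x right, y down, z forward; pixel columns grow to the right and rows downward; lengths in m; the calibration is good to about 2 mm. The wrist camera is an equidistant fisheye: a pixel r from the principal point sees the ray r / f radians off the axis. A picture is of the moment at which its call begins: read the wrist's pose just before it. camera_params takes no time and is no camera call.
- sign_off(): hands the job in, once; it reports no verdict.
Trained networks look in the newest picture that a camera, given by its name, has taken for a name from the list of things; names that differ only in an ending like _2 or _b are one class to them, and where a whole thing is asked for, a point or a joint stands for the part that bears it (a point fixed in the world has none). Each returns a list of dicts, best first, with "score" (0 to 1); they miss things now and then, are a little off and sometimes report something else, mostly with a low value. They report only what shows in the picture. A call takes as long as a camera call. They do not tell look-alikes from the thing itself.
- spot_in(camera, name): "at" ([x, y, z] in m, in the coordinates of the camera as it stood for that picture, good to about 4 mm: the middle of the surface that is visible of it).
- pinpoint(camera, name): "at" ([x, y, z] in m, in the coordinates of the camera as it stood for that picture, good to about 4 mm: a listed point, or the origin of a listed thing).
The state is a dict: "time_s": time; "qpos": joint angles; "joint_velocities": joint speeds; "effort": joint torques, N m; "tool_pos": TCP position; "tool_rot": TCP orientation; "force": force on the tool from outside, world axes, zero at the start; "wrist_torque": the same for the moment, N m; "grip_width": finger opening in m.
Only numpy, scipy, OpenCV 4.12 (cv2) and the standard library are available. Lean on these libraries where they do the work, as an engineer would, in place of code of your own. Each camera call takes 0.05 s, during which the arm holds its last target.

## Working session

There is one attempt and no reset: what is moved stays moved. The work goes in short steps, Python scripts to look and compute and a shell command to move; the robot and the scene stay as the last step left them, time stands still between calls to the robot, and variables do not carry over. Pictures are saved under pics/ and viewed, and the job is handed in when it is done.

```bash
ls; mkdir -p pics
python3 - <<'E'
from cell import *
import cv2
print(readout.get_obs()); print(env.grip_point_offset)
for n in ["scene","top","wrist"]:
    im=read_camera(n); cv2.imwrite(f"pics/{n}0.png",im[:,:,::-1]); print(n,camera_params(n))
E
```

```text
pics
{'time_s': 0.0, 'qpos': array([67.10059132, 18.43854314, -4.01447697, 83.17683988,  1.29486665,
       78.54142942, -3.26131043]), 'joint_velocities': array([ 0.0650243 ,  0.03071138, -0.02432407, -0.0109073 , -0.03039977,
        0.0089372 ,  0.02718381]), 'effort': array([-1.15099323e-03, -4.91284096e+01, -4.04575747e-01, -3.12525380e+01,
       -6.38302742e-02,  4.38011752e-02,  1.88743734e-04]), 'tool_pos': array([ 0.26105356, -0.59464689,  0.22145026]), 'tool_rot': array([-86.86346292,  89.88825584, 116.84340055]), 'force': array([-0.66983917, -0.16933634, -0.26333068]), 'wrist_torque': array([ 0.01960234,  0.01207661, -0.01714588]), 'grip_width': 0.08676765316533397}
0.0187
scene {'fx': 511.88352724423805, 'fy': 511.88352724423805, 'cx': 280.79019813494193, 'cy': 212.60000415242968, 'rvec': array([ 0.73170515, -2.43385961,  1.34570745]), 'tvec': array([0.52244104, 0.13600633, 1.21786584])}
top {'fx': 409.41298551664124, 'fy': 409.41298551664124, 'cx': 269.2157909815754, 'cy': 209.65766879439713, 'rvec': array([ 2.12731997, -2.10970025,  0.20923902]), 'tvec': array([0.19858456, 0.47196267, 0.96504791])}
wrist {'fx': 325.19226210127806, 'fy': 325.19226210127806, 'cx': 277.0438631966429, 'cy': 205.89554669636289, 'hand_eye': array([[ 3.03469712e-04, -2.75038504e-01,  9.61433164e-01,
        -1.61468834e-01],
       [ 9.99999733e-01,  7.23004295e-04, -1.08812151e-04,
        -7.52839608e-04],
       [-6.65192776e-04,  9.61432940e-01,  2.75038650e-01,
        -7.52583942e-02],
       [ 0.00000000e+00,  0.00000000e+00,  0.00000000e+00,
         1.00000000e+00]])}
```

View pics/scene0.png

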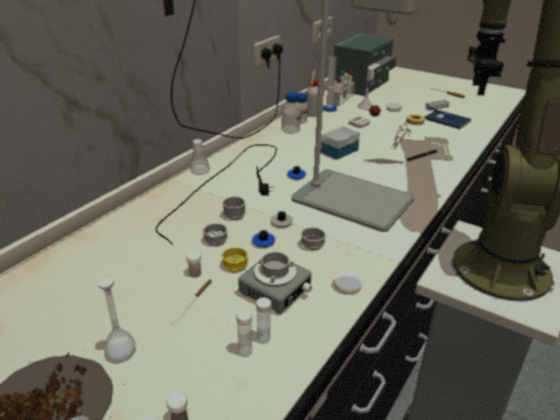

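View pics/top0.png

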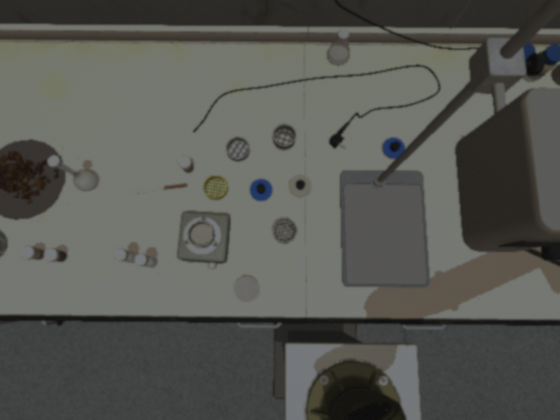

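View pics/wrist0.png

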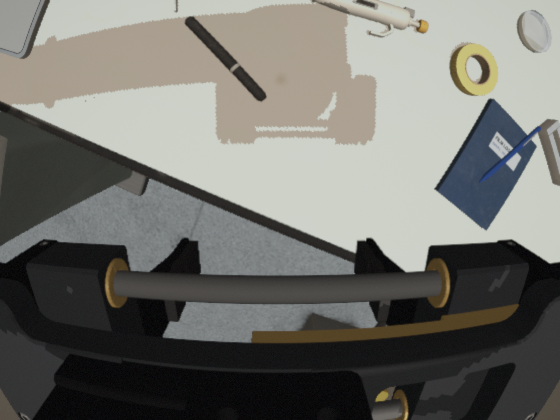

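```bash
cat > h.py <<'E'
from cell import *
import cv2, numpy as np
from scipy.spatial.transform import Rotation as Rn
def ext(n,obs=None):
    p=camera_params(n)
    if n=="wrist":
        o=obs; T=np.eye(4); T[:3,:3]=Rn.from_euler('xyz',o['tool_rot'],degrees=True).as_matrix(); T[:3,3]=o['tool_pos']
        return T@p['hand_eye']
    T=np.eye(4); T[:3,:3]=cv2.Rodrigues(p['rvec'])[0]; T[:3,3]=p['tvec']; return np.linalg.inv(T)
def w(n,pt,obs=None): return (ext(n,obs)@np.r_[pt,1])[:3]
def px(n,P):
    p=camera_params(n); K=np.array([[p['fx'],0,p['cx']],[0,p['fy'],p['cy']],[0,0,1]])
    return cv2.projectPoints(np.array([P],float),p['rvec'],p['tvec'],K,None)[0].ravel()
def ray(n,uv,z):
    p=camera_params(n); T=ext(n); d=T[:3,:3]@np.array([(uv[0]-p['cx'])/p['fx'],(uv[1]-p['cy'])/p['fy'],1]); return T[:3,3]+d*(z-T[2,3])/d[2]
def wpx(P,obs):
    p=camera_params('wrist'); c=(np.linalg.inv(ext('wrist',obs))@np.r_[P,1])[:3]; r=np.hypot(c[0],c[1]); th=np.arctan2(r,c[2])
    return np.array([p['cx'],p['cy']])+p['fx']*th*c[:2]/r
def wray(uv,z,obs):
    p=camera_params('wrist'); d=(np.array(uv)-[p['cx'],p['cy']])/p['fx']; th=np.hypot(*d); v=np.r_[np.sin(th)*d/th,np.cos(th)]
    T=ext('wrist',obs); v=T[:3,:3]@v; return T[:3,3]+v*(z-T[2,3])/v[2]
E
cat > a.py <<'E'
from h import *
for c in ["top","scene"]:
    for n in ["receiver_mouth","sieve_fine_mid","sieve_medium_mid","sieve_coarse_mid","sieve_lid_mid","jar_mid","dish_mid","lab_spatula_mid","stirrer_plate"]:
        for d in pinpoint(c,n)[:4]:
            P=w(c,d['at']); print(c,n,round(d['score'],2),P.round(4),px(c,P).round(0))
E
python3 a.py
```

```text
top receiver_mouth 0.73 [0.4054 0.3651 0.0844] [200. 233.]
top sieve_fine_mid 0.84 [0.5315 0.3439 0.0162] [214. 188.]
top sieve_fine_mid 0.65 [0.6387 0.2888 0.0172] [237. 149.]
top sieve_fine_mid 0.52 [0.4229 0.1588 0.0148] [286. 231.]
top sieve_medium_mid 0.69 [0.4238 0.1601 0.0155] [286. 230.]
top sieve_coarse_mid 0.95 [0.667  0.1665 0.0193] [284. 138.]
top sieve_coarse_mid 0.22 [0.4222 0.1604 0.0126] [286. 231.]
top sieve_lid_mid 0.88 [0.5275 0.2276 0.0176] [260. 190.]
top sieve_lid_mid 0.8 [0.545  0.1269 0.0174] [299. 184.]
top dish_mid 0.84 [0.2758 0.2567 0.0108] [247. 290.]
top lab_spatula_mid 0.53 [0.5326 0.4948 0.0031] [157. 188.]
scene receiver_mouth 0.66 [0.4045 0.3671 0.0867] [273. 261.]
scene sieve_fine_mid 0.87 [0.6366 0.2898 0.0174] [214. 236.]
scene sieve_fine_mid 0.82 [0.5296 0.3413 0.0173] [235. 261.]
scene sieve_fine_mid 0.56 [0.5325 0.4927 0.0038] [192. 301.]
scene sieve_fine_mid 0.29 [0.4065 0.368  0.0876] [272. 261.]
scene sieve_medium_mid 0.55 [0.4189 0.1637 0.0177] [314. 240.]
scene sieve_coarse_mid 0.62 [0.6707 0.1659 0.0235] [233. 208.]
scene sieve_lid_mid 0.82 [0.5326 0.2235 0.019 ] [263. 236.]
scene sieve_lid_mid 0.58 [ 0.6438 -0.1248  0.0149] [297. 172.]
scene sieve_lid_mid 0.56 [0.5407 0.1233 0.0201] [282. 217.]
scene jar_mid 0.86 [0.5865 0.4203 0.0266] [194. 267.]
scene dish_mid 0.65 [0.2763 0.2557 0.0067] [348. 284.]
scene lab_spatula_mid 0.54 [0.5338 0.4914 0.0035] [192. 300.]
```

Run:
```python
from h import *
im=cv2.imread('pics/top0.png'); 
c=cv2.resize(im[110:310,170:350],None,fx=4,fy=4,interpolation=cv2.INTER_CUBIC)[:, :720]
c=np.clip(c.astype(float)*1.3,0,255).astype(np.uint8); cv2.imwrite('pics/topz.png',cv2.resize(c,(540,600)))
for uv in [(342,172),(424,172),(343,286),(428,286)]: print(ray('top',uv,.017).round(3))
print('col base',ray('top',(379,184),.017).round(3))
s=cv2.imread('pics/scene0.png'); cv2.imwrite('pics/scz.png',cv2.resize(s[180:330,170:370],(800,600),interpolation=cv2.INTER_CUBIC))
o=readout.get_obs(); print(Rn.from_euler('xyz',o['tool_rot'],degrees=True).as_matrix().round(3), o['time_s'])
for d in pinpoint('top','stirrer_plate')+pinpoint('scene','stirrer_plate'): print(d)
```

```text
[0.577 0.015 0.017]
[ 0.579 -0.198  0.017]
[0.287 0.02  0.017]
[ 0.288 -0.189  0.017]
col base [ 0.546 -0.08   0.017]
[[ 0.     0.402 -0.916]
 [-0.    -0.916 -0.402]
 [-1.     0.     0.   ]] 1.05
```

View pics/topz.png

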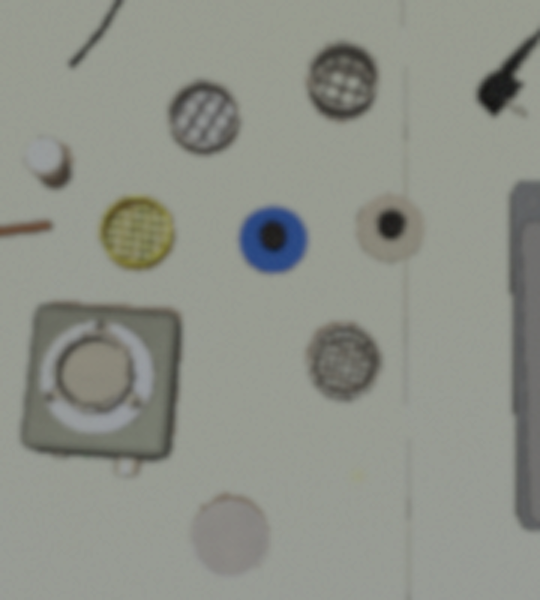

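View pics/scz.png

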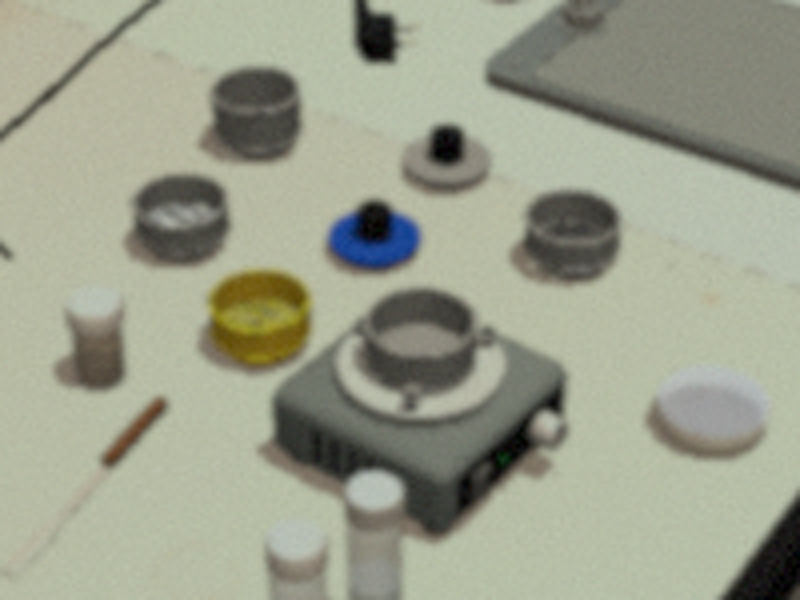

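```bash
python3 -m pendant '{"xyz":[[-0.009,0.02,0.055],[-0.009,0.02,0.055],[-0.009,0.02,0.055],[-0.009,0.02,0.055],[-0.009,0.02,0.055],[-0.009,0.02,0.055],[-0.009,0.02,0.055],[-0.009,0.02,0.055],[-0.009,0.02,0.055],[-0.009,0.02,0.055]],"turn":[0,0,0,0,0,0,0,0,0,0]}' 1; python3 -c "
from cell import *;o=readout.get_obs();print(o['qpos'],o['tool_pos'])"
```

```text
time_s: 2.4
tool_pos: [0.1796, -0.4132, 0.6349]
tool_rot: [96.7, 83.9, -59.2]
force: [-1.7, 0.3, -0.3]
grip_width: 0.0869
[ 70.93280475  -1.72242271  -7.02934021  58.04796084  -0.80231152
 117.61126064  -2.34038219] [ 0.17958718 -0.4131646   0.63490048]
```

Run:
```python
from h import *
im=read_camera('scene'); im=np.clip(im.astype(float)*1.8,0,255).astype(np.uint8); cv2.imwrite('pics/scene1.png',im[:,:,::-1])
im=read_camera('top'); im=np.clip(im.astype(float)*1.8,0,255).astype(np.uint8); cv2.imwrite('pics/top1.png',im[:,:,::-1])
for z in [0,.1,.2,.3,.4]: print(z,px('scene',[0,0,z]))
print('cam',ext('scene')[:3,3],ext('top')[:3,3])
```

```text
0 [500.37839656 269.76508501]
0.1 [510.97043854 235.24195626]
0.2 [522.58191268 197.39614546]
0.3 [535.36743241 155.72371398]
0.4 [549.51454216 109.61338963]
cam [-0.07724037  1.09139507  0.75995413] [0.27305302 0.20230262 1.03827634]
```

View pics/scene1.png

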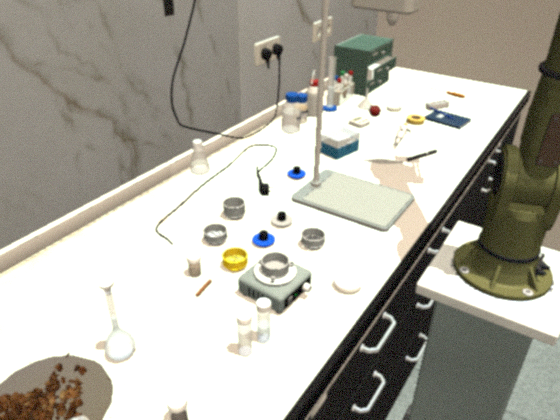

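View pics/top1.png

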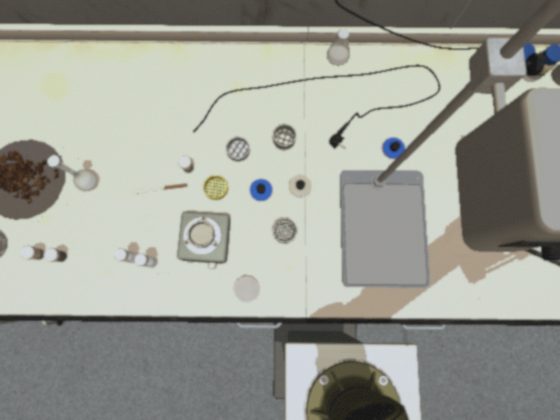

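```bash
python3 -m pendant '{"xyz":[[0.012,-0.027,-0.05],[0.012,-0.027,-0.05],[0.012,-0.027,-0.05]],"turn":[0,0,0]}'; python3 -c "
from cell import *;o=readout.get_obs();print(o['qpos'],o['tool_pos'])"
```

```text
time_s: 2.88
tool_pos: [0.2107, -0.498, 0.4866]
tool_rot: [95.4, 83.2, -61.3]
force: [0.2, -0.8, -0.2]
grip_width: 0.0868
[71.29622096  0.41103213 -6.81896555 74.29347162 -0.33897612 98.47224565
 -2.19627531] [ 0.21066362 -0.49804416  0.48658619]
```

```bash
cat > st.py <<'E'
from h import *
o=readout.get_obs(); R=Rn.from_euler('xyz',o['tool_rot'],degrees=True).as_matrix(); p=o['tool_pos']
az=np.arctan2(p[1],p[0]); u=np.array([np.cos(az),np.sin(az),0]); t=np.array([-u[1],u[0],0])
print('q',o['qpos'].round(1),'p',p.round(4),'r',np.hypot(p[0],p[1]).round(4),'az',np.degrees(az).round(1),'t',o['time_s'])
print('tilt radial(out+) %.2f tang %.2f deg'%tuple(np.degrees([R[:,0]@u,R[:,0]@t])),'jaw yaw',np.degrees(np.arctan2(R[1,1],R[0,1])).round(1),'tilt xy',np.degrees(R[:2,0]).round(2),'F',o['force'].round(1),'grip',o['grip_width'].round(4))
E
python3 st.py; python3 -m pendant '{"xyz":[[-0.0045,0.0115,-0.0375],[-0.0045,0.0115,-0.0375],[-0.0045,0.0115,-0.0375],[-0.0045,0.0115,-0.0375],[-0.0045,0.0115,-0.0375],[-0.0045,0.0115,-0.0375],[-0.0045,0.0115,-0.0375],[-0.0045,0.0115,-0.0375],[-0.0045,0.0115,-0.0375]],"turn":[-0.175,-0.175,-0.175,-0.175,-0.175,-0.175,-0.175,-0.175,-0.175]}'; python3 st.py
```

```text
q [71.3  0.4 -6.8 74.3 -0.3 98.5 -2.2] p [ 0.2107 -0.498   0.4866] r 0.5408 az -67.1 t 2.875
time_s: 4.0
tool_pos: [0.1651, -0.3918, 0.1242]
tool_rot: [91.0, 84.2, -159.1]
force: [-0.1, -0.2, -0.4]
grip_width: 0.087
q [  73.6   -3.7  -14.5  119.7    5.3   65.  -103.2] p [ 0.1651 -0.3918  0.1242] r 0.4251 az -67.1 t 4.0Traceback (most recent call last):
  File "st.py", line 5, in <module>
    print('tilt radial(out+) %.2f tang %.2f deg'%tuple(np.degrees([R[:,0]@u,R[:,0]@t])),'jaw yaw',np.degrees(np.arctan2(R[1,1],R[0,1])).round(1),'tilt xy',np.degrees(R[:2,0]).round(2),'F',o['force'].round(1),'grip',o['grip_width'].round(4))
                                                                                                                                                                                                                       ^^^^^^^^^^^^^^^^^^^^^
AttributeError: 'float' object has no attribute 'round'
Traceback (most recent call last):
  File "st.py", line 5, in <module>
    print('tilt radial(out+) %.2f tang %.2f deg'%tuple(np.degrees([R[:,0]@u,R[:,0]@t])),'jaw yaw',np.degrees(np.arctan2(R[1,1],R[0,1])).round(1),'tilt xy',np.degrees(R[:2,0]).round(2),'F',o['force'].round(1),'grip',o['grip_width'].round(4))
                                                                                                                                                                                                                       ^^^^^^^^^^^^^^^^^^^^^
AttributeError: 'float' object has no attribute 'round'
```

```bash
sed -i "s/o\['grip_width'\].round(4)/o['grip_width']/" st.py; python3 st.py
cat > kin.py <<'E'
from h import *
from scipy.optimize import least_squares
S=[([67.10059132, 18.43854314, -4.01447697, 83.17683988,  1.29486665,78.54142942, -3.26131043],[0.26105356,-0.59464689,0.22145026],[-86.86346292,89.88825584,116.84340055]),
([70.93280475,-1.72242271,-7.02934021,58.04796084,-0.80231152,117.61126064,-2.34038219],[0.17958718,-0.4131646,0.63490048],[96.7,83.9,-59.2]),
([71.29622096,0.41103213,-6.81896555,74.29347162,-0.33897612,98.47224565,-2.19627531],[0.21066362,-0.49804416,0.48658619],[95.4,83.2,-61.3])]
o=readout.get_obs(); S.append((o['qpos'],o['tool_pos'],o['tool_rot']))
def fk(q,P,s):
    h,L1,L2,L3,a1,a4,a6=P; q=np.radians(q)
    def T(ax,an,v):
        M=np.eye(4); M[:3,:3]=Rn.from_euler(ax,an).as_matrix(); M[:3,3]=v; return M
    t=lambda v:T('z',0,v)
    M1=t([0,0,h])@T('z',s[0]*q[0],[0,0,0])@t([a1,0,0])@T('y',q[1],[0,0,0])
    M2=M1@T('z',s[1]*q[2],[0,0,0])@t([0,0,L1])@t([a4,0,0])
    M3=M2@T('y',q[3],[0,0,0])@t([-a4,0,0])@T('z',s[2]*q[4],[0,0,0])@t([0,0,L2])
    M4=M3@T('y',q[5],[0,0,0])@t([a6,0,0])@T('z',s[3]*q[6],[0,0,0])@t([0,0,L3])
    return M1,M2,M3,M4
if __name__=="__main__":
    import itertools
    best=[]
    for s in itertools.product([1,-1],repeat=4):
        def f(P):
            r=[]
            for q,p,ro in S:
                M=fk(q,P,s)[3]; r+=list(M[:3,3]-p); d=Rn.from_euler('xyz',ro,degrees=True).as_matrix()[:,0]-M[:3,2]; r+=list(d*.3)
            return np.r_[r,(np.array(P)[4:])*.01]
        R=least_squares(f,[.26,.46,.51,.36,0,0,0]); best.append((R.cost,s,R.x.round(4),np.abs(R.fun).max()))
    for b in sorted(best,key=lambda b:b[0])[:3]: print(b)
E
python3 kin.py
```

```text
q [  73.6   -3.7  -14.5  119.7    5.3   65.  -103.2] p [ 0.1651 -0.3918  0.1242] r 0.4251 az -67.1 t 4.0
tilt radial(out+) -0.20 tang -5.83 deg jaw yaw -160.1 tilt xy [-5.46 -2.08] F [-0.1 -0.2 -0.4] grip 0.08699579051935338
(np.float64(0.0002449874156401934), (-1, -1, -1, 1), array([ 0.1127,  0.4526,  0.5382,  0.1921,  0.1683, -0.0198,  0.1633]), np.float64(0.015054219260603241))
(np.float64(0.0002449874156401934), (-1, -1, -1, -1), array([ 0.1127,  0.4526,  0.5382,  0.1921,  0.1683, -0.0198,  0.1633]), np.float64(0.015054219260603241))
(np.float64(0.0014303827946767493), (-1, 1, -1, 1), array([ 0.1293,  0.4448,  0.6402,  0.171 ,  0.7828, -0.0178,  0.8771]), np.float64(0.03458281263819479))
```

```bash
cat > kin2.py <<'E'
from kin import *
import itertools
def fk2(q,P,s):
    q=np.array(q,float).copy(); q[0]+=np.degrees(P[7])*s[0]; q[2]+=np.degrees(P[8])*s[1]; q[4]+=np.degrees(P[9])*s[2]
    return fk(q,P[:7],s)
best=[]
for s in itertools.product([1,-1],repeat=4):
    def f(P):
        r=[]
        for q,p,ro in S:
            M=fk2(q,P,s)[3]; r+=list(M[:3,3]-p); A=Rn.from_euler('xyz',ro,degrees=True).as_matrix(); r+=list((A[:,0]-M[:3,2])*.3)
        return np.r_[r,np.array(P[4:])*.003]
    for e in [0,3.14]:
        R=least_squares(f,[.26,.46,.51,.36,0,0,0,0,0,e]); best.append((R.cost,s,R.x.round(4),np.abs(R.fun).max()))
for b in sorted(best,key=lambda b:b[0])[:4]: print(b)
E
python3 kin2.py
```

```text
(np.float64(1.1520256273863516e-05), (-1, -1, -1, 1), array([ 0.2288,  0.4662,  0.5202,  0.3421,  0.0447, -0.0024,  0.0485,
       -0.0281, -0.0135,  0.0027]), np.float64(0.002579103434987823))
(np.float64(1.1520256273863516e-05), (-1, -1, -1, -1), array([ 0.2288,  0.4662,  0.5202,  0.3421,  0.0447, -0.0024,  0.0485,
       -0.0281, -0.0135,  0.0027]), np.float64(0.002579103434987823))
(np.float64(1.1520256275792864e-05), (-1, -1, -1, 1), array([ 0.2288,  0.4662,  0.5202,  0.3421,  0.0447, -0.0024,  0.0485,
       -0.0281, -0.0135,  0.0027]), np.float64(0.0025791033861639057))
(np.float64(1.1520256275792864e-05), (-1, -1, -1, -1), array([ 0.2288,  0.4662,  0.5202,  0.3421,  0.0447, -0.0024,  0.0485,
       -0.0281, -0.0135,  0.0027]), np.float64(0.0025791033861639057))
```

```bash
cat > fold.py <<'E'
import numpy as np
h,L1,L2,L3,a1,a6=.2288,.4662,.5202,.3421,.0447,.0485
for r in [.26,.29,.32,.35,.38]:
  for z in [.03,.06,.1,.15,.2,.25,.3]:
    wr=np.array([r-a1-(-a6), z+L3-h]) # tool down: a6 along -x (dir of y-rot 180)
    d=np.hypot(*wr)
    c=(d*d-L1**2-L2**2)/(2*L1*L2)
    if abs(c)>1: continue
    q4=np.arccos(c); b=np.arctan2(wr[0],wr[1]); q2=b-np.arctan2(L2*np.sin(q4),L1+L2*np.cos(q4))
    q2d,q4d=np.degrees([q2,q4]); q6=180-q2d-q4d
    ok=q2d>-17.2 and q4d<140 and 5.5<q6<117.6
    e=np.array([a1+L1*np.sin(q2),h+L1*np.cos(q2)]); w=np.array([wr[0]+a1,wr[1]+h])
    u=(w-e)/np.linalg.norm(w-e); 
    def dist(p):
        t=np.clip((p-e)@u,0,L2); return np.linalg.norm(p-e-t*u)
    D=dist(np.array([.297,.49]))
    print(r,z,'q',q2d.round(),q4d.round(),q6.round(),ok,'elbow',e.round(2),'wrist',w.round(2),'d',D.round(3))
E
python3 fold.py | grep True
```

```text
0.32 0.03 q -11.0 138.0 53.0 True elbow [-0.05  0.69] wrist [0.37 0.37] d 0.051
0.32 0.06 q -14.0 137.0 58.0 True elbow [-0.07  0.68] wrist [0.37 0.4 ] d 0.036
0.35 0.03 q -7.0 135.0 52.0 True elbow [-0.01  0.69] wrist [0.4  0.37] d 0.031
0.35 0.06 q -10.0 133.0 57.0 True elbow [-0.04  0.69] wrist [0.4 0.4] d 0.018
0.35 0.1 q -13.0 131.0 62.0 True elbow [-0.06  0.68] wrist [0.4  0.44] d 0.004
0.35 0.15 q -17.0 127.0 69.0 True elbow [-0.09  0.68] wrist [0.4  0.49] d 0.038
0.38 0.03 q -3.0 131.0 52.0 True elbow [0.02 0.69] wrist [0.43 0.37] d 0.011
0.38 0.06 q -6.0 130.0 56.0 True elbow [-0.    0.69] wrist [0.43 0.4 ] d 0.0
0.38 0.1 q -9.0 127.0 62.0 True elbow [-0.03  0.69] wrist [0.43 0.44] d 0.02
0.38 0.15 q -12.0 124.0 68.0 True elbow [-0.05  0.68] wrist [0.43 0.49] d 0.051
0.38 0.2 q -15.0 120.0 75.0 True elbow [-0.07  0.68] wrist [0.43 0.54] d 0.085
0.38 0.25 q -16.0 115.0 81.0 True elbow [-0.08  0.68] wrist [0.43 0.59] d 0.122
0.38 0.3 q -17.0 110.0 86.0 True elbow [-0.09  0.67] wrist [0.43 0.64] d 0.16
```

```bash
python3 -m pendant '{"xyz":[[0,0,0.016],[0,0,0.016],[0,0,0.016],[0,0,0.016],[0,0,0.016],[0,0,0.016],[0,0,0.016],[0,0,0.016],[0,0,0.016]],"turn":[0.175,0.175,0.175,0.175,0.175,0.175,0.175,0.175,0.175]}'; python3 st.py
python3 -m pendant '{"xyz":[[-0.015,0.037,0],[-0.015,0.037,0],[-0.015,0.037,0],[-0.015,0.037,0]],"turn":[0,0,0,0]}'; python3 st.py
```

```text
time_s: 5.12
tool_pos: [0.1598, -0.3848, 0.2583]
tool_rot: [80.7, 85.0, -76.6]
force: [0.8, 0.5, 0.6]
grip_width: 0.0869
q [ 66.6 -15.2  -3.1 113.6   0.3  76.7  -3.8] p [ 0.1598 -0.3848  0.2583] r 0.4166 az -67.5 t 5.125
tilt radial(out+) 4.92 tang -0.79 deg jaw yaw -67.2 tilt xy [ 1.16 -4.85] F [0.8 0.5 0.6] grip 0.08691841610172549
time_s: 5.62
tool_pos: [0.1372, -0.3354, 0.2229]
tool_rot: [-25.9, 89.5, 175.8]
force: [-0.3, -0.5, 1.8]
grip_width: 0.0874
q [ 68.7 -17.2  -4.5 118.9  -0.9  78.4  -3.7] p [ 0.1372 -0.3354  0.2229] r 0.3624 az -67.8 t 5.625
tilt radial(out+) -0.22 tang -0.44 deg jaw yaw -68.3 tilt xy [-0.49  0.04] F [-0.3 -0.5  1.8] grip 0.08744004076437577
```

```bash
python3 -m pendant '{"xyz":[[0.004,-0.01,0.06],[0.004,-0.01,0.06],[0.004,-0.01,0.06],[0.004,-0.01,0.06],[0.004,-0.01,0.06],[0.004,-0.01,0.06],[0.004,-0.01,0.06],[0.004,-0.01,0.06],[0,0,0.06],[0,0,0.06]],"turn":[0,0,0,0,0,0,0,0,0,0]}'; python3 st.py
```

```text
time_s: 6.88
tool_pos: [0.1676, -0.4162, 0.6554]
tool_rot: [92.9, 81.4, -65.3]
force: [-0.4, -0.7, 0.4]
grip_width: 0.0873
q [114.8  -1.6 -47.1  55.   -1.7 117.6  -1.5] p [ 0.1676 -0.4162  0.6554] r 0.4486 az -68.1 t 6.875
tilt radial(out+) 8.51 tang 0.41 deg jaw yaw -68.2 tilt xy [ 3.56 -7.74] F [-0.4 -0.7  0.4] grip 0.0873008888062193
```

```bash
python3 -m pendant '{"xyz":[[0.002,-0.005,0.06],[0.002,-0.005,0.06],[0.002,-0.005,0.06],[0.002,-0.005,0.06],[0.002,-0.005,0.06],[0.002,-0.005,0.06]],"turn":[0,0,0,0,0,0]}'; python3 st.py
```

```text
time_s: 7.62
tool_pos: [0.1741, -0.4499, 0.776]
tool_rot: [93.2, 66.8, -65.7]
force: [-0.8, 0.5, -1.4]
grip_width: 0.0867
q [ 60.3   1.3   5.7  37.9  -0.3 117.6  -3. ] p [ 0.1741 -0.4499  0.776 ] r 0.4824 az -68.8 t 7.625
tilt radial(out+) 22.54 tang 1.23 deg jaw yaw -69.1 tilt xy [  9.28 -20.57] F [-0.8  0.5 -1.4] grip 0.08672290742743155
```

```bash
python3 -c "
import numpy as np
a=-68.8
for k in range(16):
    m=np.radians(a+3.5+90); print('[%.3f,%.3f,0]'%(.0586*np.cos(m),.0586*np.sin(m)),end=','); a+=7
print(a)"
```

```text
[0.053,0.024,0],[0.050,0.031,0],[0.046,0.037,0],[0.041,0.042,0],[0.036,0.047,0],[0.030,0.051,0],[0.023,0.054,0],[0.016,0.056,0],[0.009,0.058,0],[0.002,0.059,0],[-0.005,0.058,0],[-0.012,0.057,0],[-0.019,0.056,0],[-0.025,0.053,0],[-0.032,0.049,0],[-0.037,0.045,0],43.2
```

First five rows, then check.

```bash
python3 -m pendant '{"xyz":[[0.053,0.024,0.002],[0.050,0.031,0.002],[0.046,0.037,0.002],[0.041,0.042,0.002],[0.036,0.047,0.002]],"turn":[0.122,0.122,0.122,0.122,0.122]}'; python3 st.py
```

```text
time_s: 8.25
tool_pos: [0.4033, -0.2715, 0.7753]
tool_rot: [92.8, 66.8, -31.2]
force: [0.9, -0.9, -0.2]
grip_width: 0.0868
q [ 38.4   2.2  -8.5  37.1   0.9 117.6  -3.5] p [ 0.4033 -0.2715  0.7753] r 0.4862 az -34.0 t 8.25
tilt radial(out+) 22.53 tang 1.08 deg jaw yaw -34.3 tilt xy [ 19.29 -11.69] F [ 0.9 -0.9 -0.2] grip 0.08678825544094124
```

```bash
python3 -m pendant '{"xyz":[[0.03,0.051,0.002],[0.023,0.054,0.002],[0.016,0.056,0.002],[0.008,0.058,0.002],[0.001,0.059,0.002],[-0.006,0.058,0.002],[-0.013,0.057,0.002],[-0.020,0.055,0]],"turn":[0.122,0.122,0.122,0.122,0.122,0.122,0.122,0.122]}'; python3 st.py
```

```text
time_s: 9.25
tool_pos: [0.4531, 0.1878, 0.7692]
tool_rot: [93.0, 67.5, 26.3]
force: [0.8, -0.0, 0.2]
grip_width: 0.0869
q [ -3.3   3.3 -25.3  36.9   2.4 117.6  -3.4] p [0.4531 0.1878 0.7692] r 0.4905 az 22.5 t 9.25
tilt radial(out+) 21.90 tang 1.46 deg jaw yaw 23.1 tilt xy [19.67  9.73] F [ 0.8 -0.   0.2] grip 0.08691650684632043
```

```bash
python3 -m pendant '{"xyz":[[-0.010,0.002,-0.053],[-0.010,0.002,-0.053],[-0.010,0.002,-0.053],[-0.010,0.002,-0.053],[-0.010,0.002,-0.053],[-0.010,0.002,-0.053],[-0.010,0.002,-0.053],[-0.010,0.002,-0.053],[-0.010,0.002,-0.053]],"turn":[0.012,0.012,0.012,0.012,0.012,0.012,0.012,0.012,0.012]}'; python3 st.py
```

```text
time_s: 10.38
tool_pos: [0.4344, 0.2331, 0.3478]
tool_rot: [97.1, 71.0, 36.3]
force: [0.5, 0.3, -0.0]
grip_width: 0.0873
q [-19.7 -17.2  -7.7 107.1  -5.5  71.2   2.8] p [0.4344 0.2331 0.3478] r 0.493 az 28.2 t 10.375
tilt radial(out+) 18.50 tang 2.62 deg jaw yaw 28.8 tilt xy [15.06 11.06] F [ 0.5  0.3 -0. ] grip 0.08727736780666981
```

```bash
python3 -m pendant '{"xyz":[[-0.05,-0.027,0.01],[-0.05,-0.027,0.01],[-0.05,-0.027,0.01],[-0.05,-0.027,0.01],[-0.05,-0.027,0.01],[-0.05,-0.027,0.01]],"turn":[0,0,0,0,0,0]}'; python3 st.py
```

```text
time_s: 11.12
tool_pos: [0.2088, 0.1725, 0.1633]
tool_rot: [-68.4, 76.7, -127.9]
force: [0.6, 0.6, 0.1]
grip_width: 0.0869
q [-10.  -17.2 -30.9 125.1  -5.7  82.8  -7. ] p [0.2088 0.1725 0.1633] r 0.2708 az 39.6 t 11.125
tilt radial(out+) -12.87 tang -2.85 deg jaw yaw 29.9 tilt xy [ -8.11 -10.4 ] F [0.6 0.6 0.1] grip 0.08693082150590244
```

```bash
python3 -m pendant '{"xyz":[[0.026,0.008,0.042],[0.026,0.008,0.042],[0.026,0.008,0.042],[0.026,0.008,0.042],[0.026,0.008,0.042],[0.026,0.008,0.042],[0.026,0.008,0.042],[0.022,0.008,0.042],[0.01,0.005,0.05]],"turn":[0,0,0,0,0,0,0,0,0]}'; python3 st.py
```

```text
time_s: 12.25
tool_pos: [0.401, 0.2206, 0.4564]
tool_rot: [-73.6, 74.4, -133.3]
force: [0.5, -0.5, -1.2]
grip_width: 0.0869
q [-34.9   6.    0.2  73.2   3.6 116.1  -3.3] p [0.401  0.2206 0.4564] r 0.4577 az 28.8 t 12.25
tilt radial(out+) -14.71 tang -4.74 deg jaw yaw 29.7 tilt xy [-10.6  -11.25] F [ 0.5 -0.5 -1.2] grip 0.08686518981215638
```

```bash
python3 -m pendant '{"xyz":[[0,0,0.04],[0,0,0.04],[0,0,0.05]],"turn":[-0.155,-0.155,0]}'; python3 st.py
```

```text
time_s: 12.62
tool_pos: [0.4012, 0.2187, 0.4856]
tool_rot: [-70.4, 76.8, -141.0]
force: [-0.2, 0.4, -0.2]
grip_width: 0.087
q [-73.8   5.6  45.8  71.5  -1.6 117.5  -8.8] p [0.4012 0.2187 0.4856] r 0.457 az 28.6 t 12.625
tilt radial(out+) -12.85 tang -2.37 deg jaw yaw 19.0 tilt xy [-10.15  -8.23] F [-0.2  0.4 -0.2] grip 0.08696753358658847
```

```bash
python3 -m pendant '{"xyz":[[0,0,0.05],[0,0,0.05],[0,0,0.05]],"turn":[0,0,0]}'; python3 st.py
```

```text
time_s: 13.0
tool_pos: [0.3997, 0.225, 0.5337]
tool_rot: [-57.1, 82.6, -126.2]
force: [-0.5, -0.3, -0.5]
grip_width: 0.0871
q [-100.8    2.9   70.9   68.2    0.3  117.6   -8.7] p [0.3997 0.225  0.5337] r 0.4587 az 29.4 t 13.0
tilt radial(out+) -6.73 tang -3.06 deg jaw yaw 20.7 tilt xy [-4.37 -5.97] F [-0.5 -0.3 -0.5] grip 0.08711324642361366
```

```bash
python3 -m pendant '{"xyz":[[0,0,0.045],[0,0,0.045],[0,0,0.04]],"turn":[0,0,0]}'; python3 st.py
```

```text
time_s: 13.38
tool_pos: [0.412, 0.2304, 0.5809]
tool_rot: [-4.2, 86.9, -72.8]
force: [0.9, 1.0, -0.1]
grip_width: 0.0869
q [-102.5    1.5   71.2   62.7    1.8  117.6   -9.1] p [0.412  0.2304 0.5809] r 0.472 az 29.2 t 13.375
tilt radial(out+) -0.65 tang -3.06 deg jaw yaw 21.4 tilt xy [ 0.92 -2.99] F [ 0.9  1.  -0.1] grip 0.08687835740766134
```

```bash
python3 -m pendant '{"xyz":[[0,0,0],[0,0,0],[0,0,0],[0,0,0],[0,0,0],[0,0,0],[0,0,0]],"turn":[-0.187,-0.187,-0.187,-0.187,-0.187,-0.187,-0.187]}'; python3 st.py
```

```text
time_s: 14.25
tool_pos: [0.4187, 0.2231, 0.5704]
tool_rot: [23.5, 87.7, -120.8]
force: [-0.6, -0.9, -0.8]
grip_width: 0.087
q [-97.1   3.6  71.2  63.2  -2.4 117.6 -81.3] p [0.4187 0.2231 0.5704] r 0.4744 az 28.1 t 14.25
tilt radial(out+) -2.01 tang -1.21 deg jaw yaw -54.3 tilt xy [-1.2  -2.02] F [-0.6 -0.9 -0.8] grip 0.08701090506924719
```

```bash
python3 -m pendant '{"xyz":[[0,0,0.03],[0,0,-0.04],[0,0,-0.05],[0,0,-0.05]],"turn":[0,0,0,0]}'; python3 st.py
```

```text
time_s: 14.75
tool_pos: [0.4271, 0.2163, 0.4438]
tool_rot: [91.0, 88.7, -53.8]
force: [0.2, -0.5, 0.3]
grip_width: 0.087
q [-103.6  -13.6   59.9   84.2   13.4  102.5  -96.4] p [0.4271 0.2163 0.4438] r 0.4788 az 26.9 t 14.75
tilt radial(out+) 0.21 tang -1.29 deg jaw yaw -54.8 tilt xy [ 0.77 -1.05] F [ 0.2 -0.5  0.3] grip 0.08703854191143752
```

```bash
cat > look.py <<'E'
from h import *
import sys
o=readout.get_obs(); im=read_camera('wrist'); cv2.imwrite(f'pics/{sys.argv[1]}.png',im[:,:,::-1])
for n in sys.argv[2:]:
    for d in pinpoint('wrist',n)[:4]:
        P=w('wrist',d['at'],o); print(n,round(d['score'],2),P.round(4),wpx(P,o).round(0))
E
python3 look.py w1 receiver_mouth sieve_fine_mid sieve_medium_mid sieve_coarse_mid sieve_lid_mid
```

```text
receiver_mouth 0.75 [0.4075 0.3623 0.0878] [191. 122.]
sieve_fine_mid 0.89 [0.6397 0.2881 0.0178] [308.  40.]
sieve_fine_mid 0.75 [0.5315 0.339  0.0161] [249.  71.]
sieve_medium_mid 0.83 [0.4238 0.1661 0.0169] [293. 174.]
sieve_coarse_mid 0.62 [0.6665 0.1636 0.0188] [371.  70.]
sieve_lid_mid 0.92 [0.5289 0.2249 0.0159] [301. 109.]
sieve_lid_mid 0.9 [ 0.6486 -0.1251  0.0158] [466. 169.]
sieve_lid_mid 0.74 [0.5414 0.123  0.0158] [349. 136.]
```

View pics/w1.png

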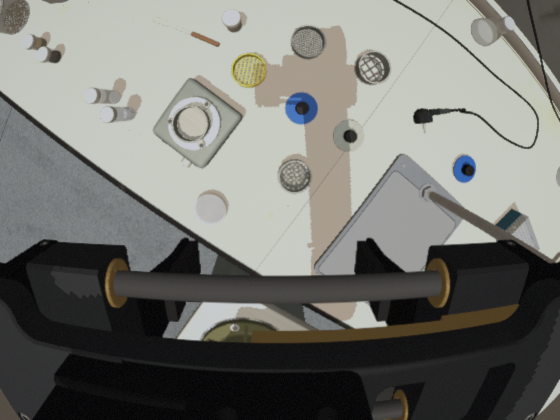

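```bash
python3 -c "
import cv2,numpy as np
i=cv2.imread('pics/w1.png');f=lambda x,y:cv2.resize(i[y-22:y+22,x-22:x+22],(390,390),interpolation=cv2.INTER_CUBIC)
cv2.imwrite('pics/w1z.png',np.hstack([f(308,41),f(294,176)]))"
```

```text
(no output)
```

View pics/w1z.png

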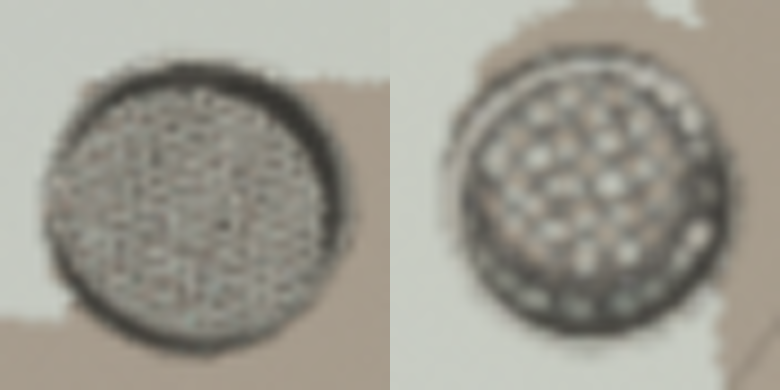

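```bash
python3 -m pendant '{"xyz":[[0.035,0.012,-0.045],[0.035,0.012,-0.045],[0.035,0.012,-0.045],[0.035,0.012,-0.045],[0.035,0.012,-0.045],[0.035,0.012,-0.045],[0,0,0]],"turn":[0,0,0,0,0,0,0]}'; python3 st.py; python3 look.py w2 sieve_fine_mid
```

```text
time_s: 15.92
tool_pos: [0.6535, 0.3116, 0.1815]
tool_rot: [126.8, 87.5, -15.9]
force: [-0.0, 0.3, 1.0]
grip_width: 0.0869
q [-65.3  37.7  58.3  77.8 -30.7  79.3 -61.1] p [0.6535 0.3116 0.1815] r 0.724 az 25.5 t 15.925
tilt radial(out+) 1.87 tang -1.65 deg jaw yaw -52.8 tilt xy [ 2.39 -0.68] F [-0.   0.3  1. ] grip 0.08694715073072609
sieve_fine_mid 0.7 [0.6375 0.2869 0.0188] [282. 219.]
sieve_fine_mid 0.58 [0.5313 0.3384 0.0184] [188. 265.]
```

View pics/w2.png

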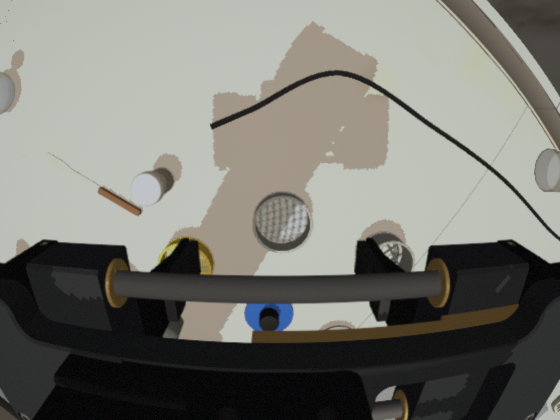

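Run:
```python
from h import *
o=readout.get_obs()
for uv in [(253,220),(313,221),(283,191),(283,251),(283,221)]: print(wray(uv,.034,o).round(4))
```

```text
[0.6228 0.3129 0.034 ]
[0.6586 0.2629 0.034 ]
[0.665  0.3067 0.034 ]
[0.6141 0.2677 0.034 ]
[0.6402 0.2877 0.034 ]
```

```bash
python3 -m pendant '{"xyz":[[-0.0145,-0.0236,0],[0,0,-0.04],[0,0,-0.04],[0,0,-0.03],[0,0,0]],"turn":[0,0,0,0,0]}' 1 20; python3 st.py
```

```text
time_s: 16.65
tool_pos: [0.6458, 0.2934, 0.0959]
tool_rot: [148.3, 85.8, 6.1]
force: [-0.2, 0.2, 1.4]
grip_width: 0.0869
q [-66.2  38.1  56.6  87.9 -32.9  67.7 -57.1] p [0.6458 0.2934 0.0959] r 0.7094 az 24.4 t 16.65
tilt radial(out+) 3.96 tang -1.31 deg jaw yaw -52.3 tilt xy [4.15 0.44] F [-0.2  0.2  1.4] grip 0.08693496945079178
```

```bash
python3 -m pendant '{"xyz":[[-0.009,-0.007,0],[0,0,0],[0,0,-0.015],[0,0,-0.015],[0,0,0]],"turn":[0,0,0,0,0]}' 1 20; python3 st.py
```

```text
time_s: 17.27
tool_pos: [0.6393, 0.2879, 0.072]
tool_rot: [151.8, 85.3, 9.6]
force: [-0.3, -0.4, -0.3]
grip_width: 0.0874
q [-66.6  38.1  56.   91.  -33.7  64.3 -55.9] p [0.6393 0.2879 0.072 ] r 0.7011 az 24.2 t 17.275
tilt radial(out+) 4.56 tang -1.19 deg jaw yaw -52.2 tilt xy [4.65 0.79] F [-0.3 -0.4 -0.3] grip 0.08741163955485577
```

```bash
python3 -m pendant '{"xyz":[[0,0,0],[0,0,0],[0,0,0]],"turn":[0,0,0]}' 1 20; python3 st.py;  python3 -m pendant '{"xyz":[[0,0,-0.02],[0,0,-0.02]],"turn":[0,0]}' 1 20; python3 st.py
```

```text
time_s: 17.65
tool_pos: [0.6397, 0.2876, 0.0717]
tool_rot: [151.2, 85.3, 9.0]
force: [-0.7, 0.1, 0.8]
grip_width: 0.0869
q [-66.6  38.1  56.   91.  -33.7  64.3 -55.9] p [0.6397 0.2876 0.0717] r 0.7013 az 24.2 t 17.65
tilt radial(out+) 4.55 tang -1.23 deg jaw yaw -52.2 tilt xy [4.66 0.74] F [-0.7  0.1  0.8] grip 0.08685014118406449
time_s: 17.9
tool_pos: [0.6407, 0.2881, 0.0312]
tool_rot: [152.1, 85.1, 9.9]
force: [0.5, -0.4, 0.1]
grip_width: 0.0871
q [-65.4  40.4  54.   92.6 -35.9  60.7 -54.6] p [0.6407 0.2881 0.0312] r 0.7025 az 24.2 t 17.9
tilt radial(out+) 4.73 tang -1.21 deg jaw yaw -52.2 tilt xy [4.81 0.84] F [ 0.5 -0.4  0.1] grip 0.08713571404754397
```

```bash
python3 -m pendant '{"xyz":[[-0.001,0,-0.015]],"turn":[0]}' 1 20; python3 -m pendant '{"xyz":[[0,0,0],[0,0,0],[0,0,0],[0,0,0]],"turn":[0,0,0,0]}' 0.5 25; python3 st.py
```

```text
time_s: 18.02
tool_pos: [0.6389, 0.2878, 0.0139]
tool_rot: [151.7, 85.2, 9.5]
force: [-0.8, 0.2, -1.1]
grip_width: 0.0872
time_s: 18.52
tool_pos: [0.6382, 0.2873, 0.0123]
tool_rot: [150.9, 85.3, 8.7]
force: [-0.0, 0.0, -1.1]
grip_width: 0.0597
q [-65.   41.4  53.1  93.4 -36.7  59.2 -54.1] p [0.6382 0.2873 0.0123] r 0.6999 az 24.2 t 18.525
tilt radial(out+) 4.50 tang -1.25 deg jaw yaw -52.2 tilt xy [4.62 0.71] F [-0.   0.  -1.1] grip 0.05971957191771859
```

```bash
python3 -m pendant '{"xyz":[[0,0,0.04],[0,0,0.04],[0,0,0.04],[0,0,0.03]],"turn":[0,0,0,0]}'; python3 st.py; python3 -m pendant '{"xyz":[[-0.045,0.015,0.004],[-0.045,0.015,0.004],[-0.045,0.015,0.004],[-0.045,0.015,0.004]],"turn":[0,0,0,0]}'; python3 st.py; python3 look.py w3 receiver_mouth
```

```text
time_s: 19.02
tool_pos: [0.6356, 0.2867, 0.1641]
tool_rot: [150.1, 85.6, 7.9]
force: [-0.4, 0.3, -0.8]
grip_width: 0.0595
q [-68.8  33.5  59.9  86.1 -29.4  72.9 -58.7] p [0.6356 0.2867 0.1641] r 0.6972 az 24.3 t 19.025
tilt radial(out+) 4.21 tang -1.24 deg jaw yaw -52.3 tilt xy [4.35 0.61] F [-0.4  0.3 -0.8] grip 0.0595489023193899
time_s: 19.52
tool_pos: [0.4571, 0.3436, 0.185]
tool_rot: [150.9, 85.1, 8.2]
force: [-0.2, 1.3, 0.1]
grip_width: 0.0598
q [-101.6   13.3   68.9  103.1  -11.1   67.9  -82.7] p [0.4571 0.3436 0.185 ] r 0.5719 az 36.9 t 19.525
tilt radial(out+) 4.28 tang -2.35 deg jaw yaw -52.8 tilt xy [4.83 0.69] F [-0.2  1.3  0.1] grip 0.059761638705540125
receiver_mouth 0.83 [0.4041 0.3622 0.0892] [219. 252.]
```

View pics/w3.png

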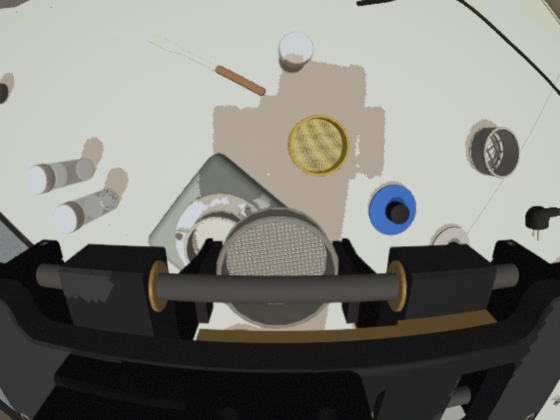

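Run:
```python
from h import *
o=readout.get_obs()
i=cv2.imread('pics/w3.png'); z=cv2.resize(i[180:340,140:350],None,fx=3.5,fy=3.5,interpolation=cv2.INTER_CUBIC); cv2.imwrite('pics/w3z.png',z)
t=cv2.imread('pics/top1.png'); cv2.imwrite('pics/topzz.png',cv2.resize(t[200:270,170:240],None,fx=8,fy=8,interpolation=cv2.INTER_CUBIC))
rz=o['tool_pos'][2]+.0217
P=[wray(uv,rz,o) for uv in [(217,265),(339,265),(278,206),(278,326)]]
print(np.round(P,4)); print('c',np.mean(P,0).round(4),o['tool_pos'])
for uv in [(201.7,235),(202,234)]: print(ray('top',uv,.088))
```

```text
[[0.437  0.3752 0.2063]
 [0.4726 0.3279 0.2063]
 [0.4777 0.3696 0.2063]
 [0.4275 0.3306 0.2063]]
c [0.4537 0.3508 0.2063] [0.45216329 0.34839521 0.1845944 ]
[0.40028568 0.35979222 0.088     ]
[0.40264594 0.35918589 0.088     ]
```

View pics/w3z.png

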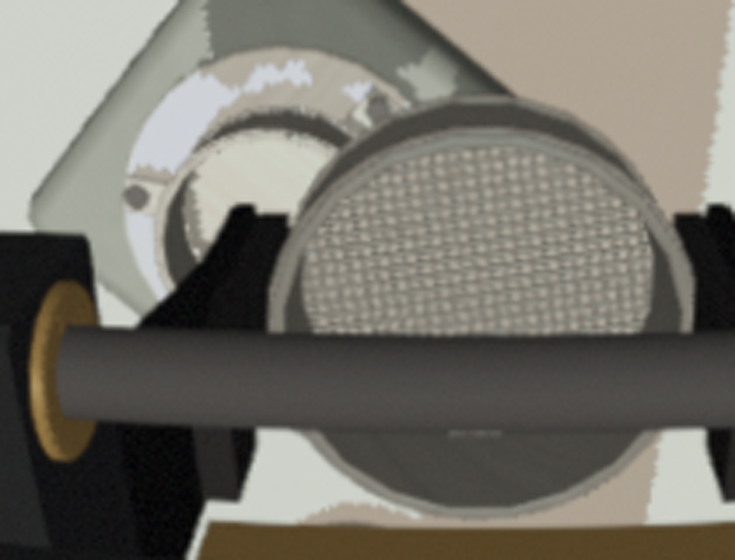

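View pics/topzz.png

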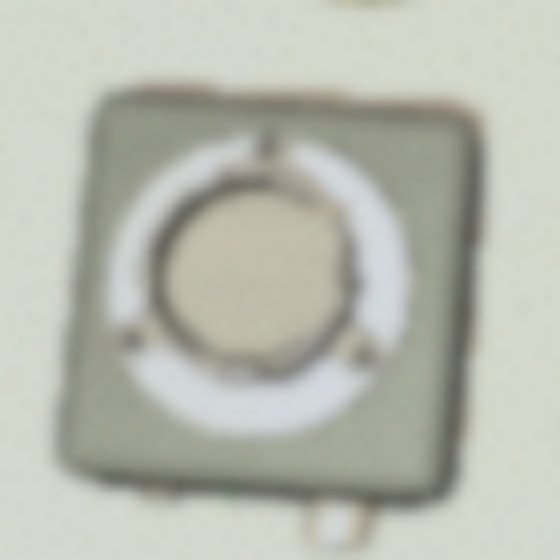

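```bash
python3 -m pendant '{"xyz":[[-0.05,-0.012,0],[-0.05,-0.012,0],[0,0,0],[0,0,0]],"turn":[0,0,0,0]}'; python3 st.py; python3 look.py w4 receiver_mouth; python3 st.py|head -1
python3 - <<'E'
import cv2
i=cv2.imread('pics/w4.png'); cv2.imwrite('pics/w4z.png',cv2.resize(i[60:350,130:430],(800,773))[:600])
E
```

```text
time_s: 20.12
tool_pos: [0.3632, 0.3237, 0.1843]
tool_rot: [150.1, 85.7, 7.7]
force: [0.7, 0.4, -1.3]
grip_width: 0.0595
q [-117.   -12.8   64.1  113.2   15.5   70.1 -110.7] p [0.3632 0.3237 0.1843] r 0.4865 az 41.7 t 20.125
tilt radial(out+) 3.55 tang -2.40 deg jaw yaw -52.6 tilt xy [4.24 0.57] F [ 0.7  0.4 -1.3] grip 0.059549162732150884
receiver_mouth 0.66 [0.4005 0.3662 0.0855] [260. 148.]
q [-116.9  -12.6   64.1  113.2   15.5   70.1 -110.7] p [0.3642 0.3228 0.1841] r 0.4866 az 41.6 t 20.225
```

View pics/w4z.png

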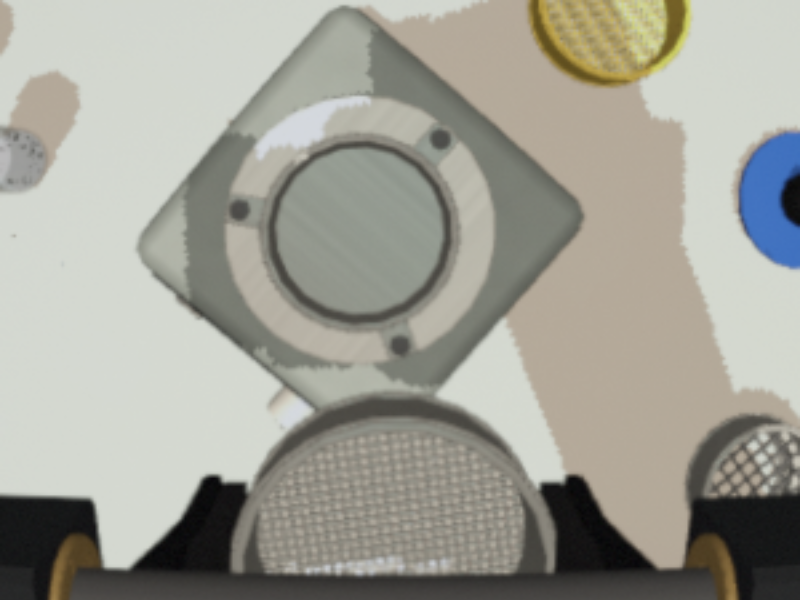

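```bash
cat > meas.py <<'E'
from h import *
def circ(pts,z,o):
    P=np.array([wray(p,z,o)[:2] for p in pts]); return P
E
python3 - <<'E'
from meas import *
o=readout.get_obs(); o=dict(o); o['tool_pos']=np.array([.3635,.3235,.1843])
f=lambda x,y:(130+x/2.6667,60+y/2.6667)
P=circ([f(263,233),f(460,233),f(361,136),f(361,330)],.088,o); print('pan',P.round(4),P.mean(0).round(4), np.linalg.norm(P[0]-P[1]),np.linalg.norm(P[2]-P[3]))
z=o['tool_pos'][2]+.0217
S=circ([(216.6,265),(338.5,265),(277.5,207.3),(277.5,328)],z,o); print('sieve',S.round(4),S.mean(0).round(4),np.linalg.norm(S[0]-S[1]),np.linalg.norm(S[2]-S[3]))
E
```

```text
pan [[0.3866 0.3861]
 [0.4224 0.3385]
 [0.4276 0.3801]
 [0.3806 0.3445]] [0.4043 0.3623] 0.05952150131565387 0.05895130309945654
sieve [[0.3486 0.3508]
 [0.3836 0.3032]
 [0.3887 0.3446]
 [0.3374 0.3055]] [0.3646 0.326 ] 0.0591024026404617 0.06449636235725852
```

```bash
python3 -m pendant '{"xyz":[[0.02,0.0185,-0.025],[0.02,0.018,-0.025],[0,0,0],[0,0,0]],"turn":[0,0,0,0]}'; python3 st.py
```

```text
time_s: 20.72
tool_pos: [0.4087, 0.3613, 0.1307]
tool_rot: [139.0, 85.1, -3.5]
force: [0.4, -1.0, 0.8]
grip_width: 0.0596
q [-108.9   14.5   70.4  109.5  -11.7   62.3  -86.9] p [0.4087 0.3613 0.1307] r 0.5455 az 41.5 t 20.725
tilt radial(out+) 3.44 tang -3.44 deg jaw yaw -52.6 tilt xy [ 4.86 -0.3 ] F [ 0.4 -1.   0.8] grip 0.059625098219787225
```

```bash
python3 -m pendant '{"xyz":[[-0.0045,-0.0012,0],[0,0,-0.015],[0,0,-0.01],[0,0,-0.005],[0,0,0]],"turn":[0,0,0,0,0]}'; python3 st.py
```

```text
time_s: 21.35
tool_pos: [0.4031, 0.3608, 0.1021]
tool_rot: [148.2, 85.4, 5.7]
force: [0.5, 1.0, -1.2]
grip_width: 0.0598
q [-106.7   15.6   68.1  112.1  -13.9   58.8  -85.6] p [0.4031 0.3608 0.1021] r 0.5409 az 41.8 t 21.35
tilt radial(out+) 3.72 tang -2.72 deg jaw yaw -52.6 tilt xy [4.58 0.45] F [ 0.5  1.  -1.2] grip 0.059811624162655154
```

```bash
python3 -m pendant '{"xyz":[[0.001,0,-0.006],[0,0,-0.004],[0,0,0]],"turn":[0,0,0]}'; python3 st.py
```

```text
time_s: 21.72
tool_pos: [0.4052, 0.3624, 0.0925]
tool_rot: [150.0, 85.2, 7.5]
force: [0.3, 1.6, -0.7]
grip_width: 0.0591
q [-105.4   16.7   67.1  112.4  -15.2   57.7  -84.5] p [0.4052 0.3624 0.0925] r 0.5436 az 41.8 t 21.725
tilt radial(out+) 3.93 tang -2.68 deg jaw yaw -52.6 tilt xy [4.71 0.62] F [ 0.3  1.6 -0.7] grip 0.05909837360035202
```

```bash
python3 -m pendant '{"xyz":[[0,-0.001,-0.001],[0,0,0],[0,0,0]],"turn":[0,0,0]}' 1; python3 st.py; python3 -m pendant '{"xyz":[[0,0,0.03],[0,0,0.05],[-0.03,-0.022,0.03],[-0.025,-0.018,0],[0,0,0]],"turn":[0,0,0,0,0]}'; python3 st.py; python3 look.py w5 receiver_mouth
python3 - <<'E'
import cv2
i=cv2.imread('pics/w5.png'); cv2.imwrite('pics/w5z.png',cv2.resize(i[40:265,130:430],(800,600)))
E
```

```text
time_s: 22.1
tool_pos: [0.4051, 0.3605, 0.0913]
tool_rot: [149.0, 85.3, 6.4]
force: [-1.3, 0.1, 0.9]
grip_width: 0.0812
q [-105.4   16.7   67.1  112.6  -15.2   57.6  -84.5] p [0.4051 0.3605 0.0913] r 0.5423 az 41.7 t 22.1
tilt radial(out+) 3.84 tang -2.72 deg jaw yaw -52.6 tilt xy [4.68 0.53] F [-1.3  0.1  0.9] grip 0.08119067353870255
time_s: 22.72
tool_pos: [0.3531, 0.3235, 0.1985]
tool_rot: [147.0, 85.5, 4.4]
force: [0.8, 0.5, 0.2]
grip_width: 0.0871
q [-115.4  -14.6   60.1  112.9   16.9   72.4 -113.2] p [0.3531 0.3235 0.1985] r 0.4789 az 42.5 t 22.725
tilt radial(out+) 3.51 tang -2.75 deg jaw yaw -52.7 tilt xy [4.44 0.34] F [0.8 0.5 0.2] grip 0.08708285771376072
```

View pics/w5z.png

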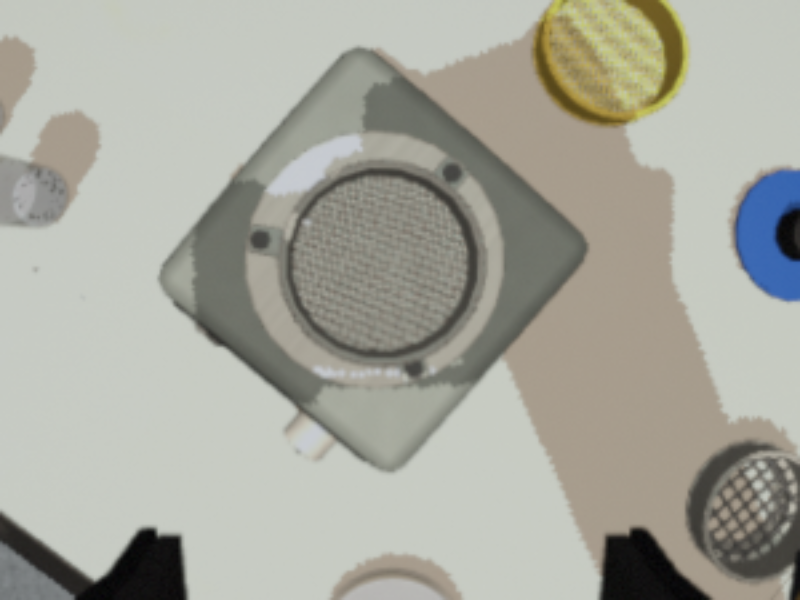

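```bash
python3 - <<'E'
from meas import *
o=dict(readout.get_obs()); o['tool_pos']=np.array([.3533,.3235,.1985])
f=lambda x,y:(130+x/2.6667,40+y/2.6667)
P=circ([f(283,263),f(484,263),f(383,163),f(383,363)],.112,o); print('fine',P.round(4),P.mean(0).round(4), np.linalg.norm(P[0]-P[1]),np.linalg.norm(P[2]-P[3]))
E
python3 -m pendant '{"xyz":[[0.02,-0.04,-0.008],[0.02,-0.04,-0.008],[0.02,-0.04,-0.008],[0.017,-0.034,-0.008],[0,0,0]],"turn":[0,0,0,0,0]}'; python3 st.py; python3 look.py w6 sieve_medium_mid
```

```text
fine [[0.3866 0.3845]
 [0.4219 0.3379]
 [0.4272 0.379 ]
 [0.3806 0.3436]] [0.4041 0.3612] 0.05842983150947848 0.05851726430936821
time_s: 23.45
tool_pos: [0.4377, 0.1635, 0.1639]
tool_rot: [135.4, 85.0, -7.6]
force: [-0.1, 1.3, 0.3]
grip_width: 0.0874
q [-91.8 -15.5  59.  117.6  17.9  67.6 -92.7] p [0.4377 0.1635 0.1639] r 0.4672 az 20.5 t 23.45
tilt radial(out+) 4.40 tang -2.34 deg jaw yaw -53.1 tilt xy [ 4.94 -0.66] F [-0.1  1.3  0.3] grip 0.08739135862566302
sieve_medium_mid 0.97 [0.4235 0.1647 0.0176] [259. 213.]
```

View pics/w6.png

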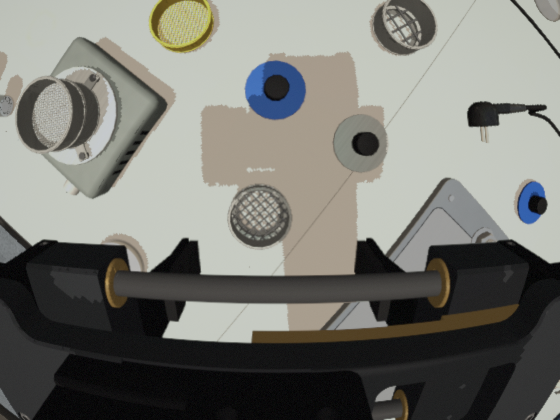

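Run:
```python
from meas import *
o=dict(readout.get_obs()); print(o['tool_pos'])
P=circ([(228,216),(291,216),(260,185),(260,248)],.034,o); print(P.round(4),P.mean(0).round(4), np.linalg.norm(P[0]-P[1]),np.linalg.norm(P[2]-P[3]))
```

```text
[0.4364401  0.16688616 0.16443591]
[[0.4057 0.1926]
 [0.4409 0.1449]
 [0.4472 0.186 ]
 [0.398  0.1495]] [0.4229 0.1682] 0.05931623395361861 0.061217124343093655
```

```bash
python3 -m pendant '{"xyz":[[-0.02,-0.008,0.04],[-0.03,-0.012,0.02],[-0.035,-0.013,0.01],[0,0,0]],"turn":[0,0,0,0]}'; python3 st.py
```

```text
time_s: 24.05
tool_pos: [0.3895, 0.1494, 0.2233]
tool_rot: [143.0, 84.7, 0.5]
force: [0.7, -0.3, 0.1]
grip_width: 0.0868
q [-53.  -17.   21.8 117.7   9.4  73.7 -86.6] p [0.3895 0.1494 0.2233] r 0.4172 az 21.0 t 24.05
tilt radial(out+) 5.00 tang -1.86 deg jaw yaw -52.6 tilt xy [5.33 0.05] F [ 0.7 -0.3  0.1] grip 0.08678288035315693
```

```bash
python3 -m pendant '{"xyz":[[-0.035,-0.011,0.01],[-0.035,-0.011,0.01],[-0.035,-0.011,0.01],[0,0,0]],"turn":[0,0,0,0]}'; python3 st.py
```

```text
time_s: 24.55
tool_pos: [0.3616, 0.1471, 0.2302]
tool_rot: [137.5, 85.7, -4.3]
force: [0.9, -0.5, 0.1]
grip_width: 0.0873
q [-14.9 -17.  -10.7 117.9  -1.   75.1 -76.9] p [0.3616 0.1471 0.2302] r 0.3904 az 22.1 t 24.55
tilt radial(out+) 3.85 tang -1.92 deg jaw yaw -51.9 tilt xy [ 4.29 -0.32] F [ 0.9 -0.5  0.1] grip 0.08727378050920671
```

```bash
python3 -m pendant '{"xyz":[[-0.035,-0.008,0],[-0.035,-0.008,0],[-0.035,-0.008,0],[0,0,0]],"turn":[0,0,0,0]}'; python3 st.py
```

```text
time_s: 25.05
tool_pos: [0.3264, 0.1503, 0.2019]
tool_rot: [73.4, 88.5, -68.0]
force: [0.3, 0.2, 0.6]
grip_width: 0.0866
q [-28.4 -17.1  -1.7 121.4   1.   76.  -81.8] p [0.3264 0.1503 0.2019] r 0.3594 az 24.7 t 25.05
tilt radial(out+) -0.07 tang -1.50 deg jaw yaw -51.5 tilt xy [ 0.56 -1.39] F [0.3 0.2 0.6] grip 0.08661124042976244
```

```bash
python3 -m pendant '{"xyz":[[0.033,0.006,-0.02],[0.033,0.005,-0.03],[0.031,0.004,-0.03],[0,0,0],[0,0,0]],"turn":[0,0,0,0,0]}'; python3 st.py; python3 look.py w7 sieve_medium_mid
```

```text
time_s: 25.68
tool_pos: [0.4283, 0.1748, 0.1216]
tool_rot: [91.1, 88.5, -49.3]
force: [0.3, 0.6, 0.6]
grip_width: 0.087
q [-27.2  -0.2   0.5 116.5   1.7  63.4 -77.8] p [0.4283 0.1748 0.1216] r 0.4626 az 22.2 t 25.675
tilt radial(out+) 0.49 tang -1.47 deg jaw yaw -50.4 tilt xy [ 1.01 -1.17] F [0.3 0.6 0.6] grip 0.08697687087050805
sieve_medium_mid 0.55 [0.421  0.1659 0.0174] [277. 218.]
```

View pics/w7.png

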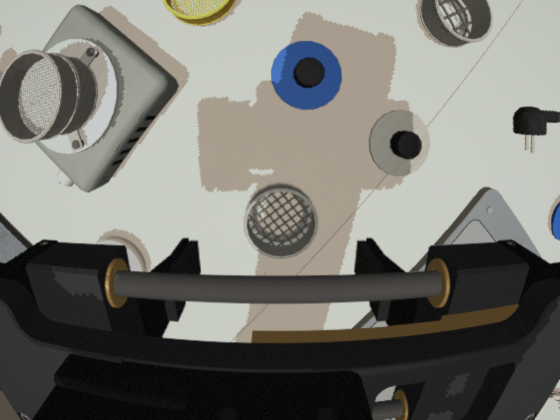

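Run:
```python
from meas import *
o=dict(readout.get_obs()); print(o['tool_pos'])
P=circ([(244,221),(318,221),(281,184),(281,257)],.034,o); print(P.round(4),P.mean(0).round(4), np.linalg.norm(P[0]-P[1]),np.linalg.norm(P[2]-P[3]))
```

```text
[0.42817416 0.17449249 0.12198788]
[[0.4058 0.1886]
 [0.4437 0.1419]
 [0.4482 0.185 ]
 [0.4001 0.1448]] [0.4244 0.1651] 0.06022582565759225 0.06264640929061627
```

Target TCP (0.4235, 0.165), z 0.014.

```bash
python3 -m pendant '{"xyz":[[-0.0047,-0.0095,0],[0,0,-0.04],[0,0,-0.04],[0,0,0],[0,0,0]],"turn":[0,0,0,0,0]}' 1; python3 st.py
```

```text
time_s: 26.4
tool_pos: [0.4248, 0.1638, 0.0468]
tool_rot: [111.9, 88.1, -28.6]
force: [-0.3, 0.1, 0.3]
grip_width: 0.0873
q [-26.4   3.8   0.7 122.1   1.9  53.  -77.2] p [0.4248 0.1638 0.0468] r 0.4553 az 21.1 t 26.4
tilt radial(out+) 1.22 tang -1.44 deg jaw yaw -50.5 tilt xy [ 1.66 -0.9 ] F [-0.3  0.1  0.3] grip 0.08728354404415536
```

```bash
python3 -m pendant '{"xyz":[[-0.001,0.001,-0.016],[0,0,-0.016],[0,0,0]],"turn":[0,0,0]}' 1; python3 -m pendant '{"xyz":[[0,0,0],[0,0,0],[0,0,0],[0,0,0]],"turn":[0,0,0,0]}' 0.5 25; python3 st.py
```

```text
time_s: 26.78
tool_pos: [0.4262, 0.1659, 0.0167]
tool_rot: [120.5, 87.9, -20.0]
force: [-0.2, 0.7, 1.2]
grip_width: 0.0873
time_s: 27.28
tool_pos: [0.4275, 0.1667, 0.0184]
tool_rot: [123.8, 87.7, -16.6]
force: [1.0, -0.3, -1.1]
grip_width: 0.0582
q [-26.5   6.3   0.7 123.4   1.9  48.7 -77.6] p [0.4275 0.1667 0.0184] r 0.4588 az 21.3 t 27.275
tilt radial(out+) 1.79 tang -1.39 deg jaw yaw -50.5 tilt xy [ 2.17 -0.65] F [ 1.  -0.3 -1.1] grip 0.05819309377520521
```

```bash
python3 -m pendant '{"xyz":[[0,0,0.05],[0,0,0.05],[-0.018,0.04,0.022],[-0.018,0.04,0.022],[-0.018,0.04,0.022],[-0.018,0.036,0.015],[0,0,0],[0,0,0]],"turn":[0,0,0,0,0,0,0,0]}'; python3 st.py; python3 look.py w8 receiver_mouth;python3 - <<'E'
import cv2
i=cv2.imread('pics/w8.png'); cv2.imwrite('pics/w8z.png',cv2.resize(i[60:285,130:430],(800,600)))
E
```

```text
time_s: 28.28
tool_pos: [0.3508, 0.3249, 0.2043]
tool_rot: [122.7, 87.8, -17.9]
force: [-0.5, -1.6, -1.2]
grip_width: 0.0576
q [-36.7  -2.3 -10.5 108.6   1.6  72.8 -98.3] p [0.3508 0.3249 0.2043] r 0.4782 az 42.8 t 28.275
tilt radial(out+) 1.05 tang -1.88 deg jaw yaw -50.7 tilt xy [ 2.05 -0.66] F [-0.5 -1.6 -1.2] grip 0.05760252615176367
```

View pics/w8z.png

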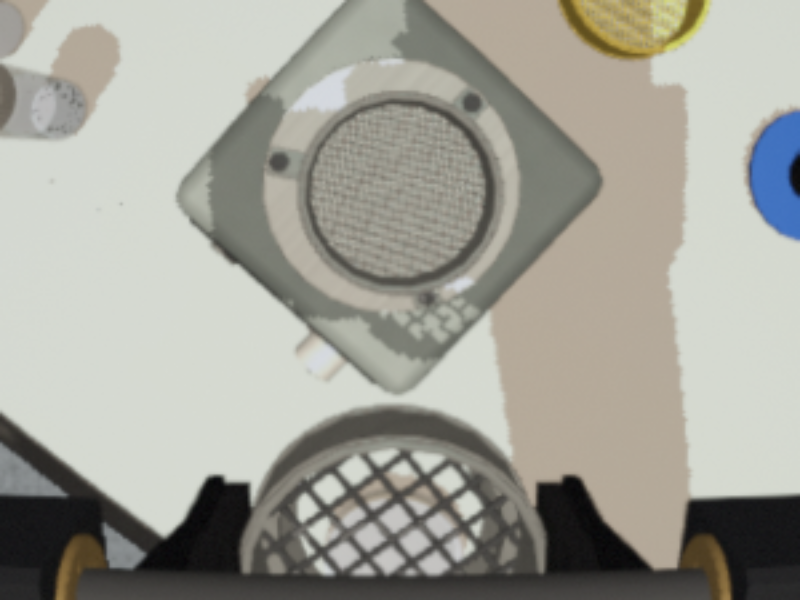

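Run:
```python
from meas import *
o=dict(readout.get_obs()); print(o['tool_pos']); o['tool_pos']=np.array([.3508,.3249,.2043])
f=lambda x,y:(130+x/2.6667,60+y/2.6667)
P=circ([f(300,192),f(502,192),f(400,91),f(400,293)],.112,o); print('fine',P.mean(0).round(4), np.linalg.norm(P[0]-P[1]),np.linalg.norm(P[2]-P[3]))
S=circ([f(241,555),f(546,555),f(394,434)],o['tool_pos'][2]+.0156,o); m=(S[0]+S[1])/2; d=S[1]-S[0]; n=np.array([-d[1],d[0]])/np.linalg.norm(d); print(S.round(4),m,np.linalg.norm(d),'n',n); print('centre',(S[2]-.03*n).round(4), 'rel',((S[2]-.03*n)-o['tool_pos'][:2]).round(4))
```

```text
[0.35085786 0.32479892 0.20420619]
fine [0.4035 0.3621] 0.05932110126738962 0.05981850732587591
[[0.3328 0.3487]
 [0.3688 0.3033]
 [0.3695 0.3414]] [0.3507966  0.32598501] 0.05788203431438153 n [0.7832572 0.6216978]
centre [0.346  0.3228] rel [-0.0048 -0.0021]
```

```bash
python3 -m pendant '{"xyz":[[0.029,0.0195,-0.022],[0.028,0.019,-0.022],[0,0,0],[0,0,0]],"turn":[0,0,0,0]}'; python3 st.py
```

```text
time_s: 28.88
tool_pos: [0.4113, 0.3589, 0.1577]
tool_rot: [118.1, 87.9, -23.0]
force: [-1.0, -0.4, -1.0]
grip_width: 0.0581
q [-36.4   7.9  -9.6 103.5   3.6  68.  -98.4] p [0.4113 0.3589 0.1577] r 0.5459 az 41.1 t 28.875
tilt radial(out+) 0.93 tang -1.92 deg jaw yaw -51.2 tilt xy [ 1.96 -0.83] F [-1.  -0.4 -1. ] grip 0.05810750979930428
```

```bash
python3 -m pendant '{"xyz":[[-0.0035,0.0045,-0.005],[0,0,-0.01],[0,0,-0.008],[0,0,0]],"turn":[0,0,0,0]}'; python3 st.py
```

```text
time_s: 29.38
tool_pos: [0.4066, 0.3627, 0.1345]
tool_rot: [119.7, 87.8, -21.5]
force: [0.7, -0.3, -1.4]
grip_width: 0.0581
q [-36.8   8.9  -9.9 105.2   3.9  65.3 -99.4] p [0.4066 0.3627 0.1345] r 0.5449 az 41.7 t 29.375
tilt radial(out+) 0.98 tang -1.95 deg jaw yaw -51.2 tilt xy [ 2.03 -0.8 ] F [ 0.7 -0.3 -1.4] grip 0.05809091749061209
```

```bash
python3 -m pendant '{"xyz":[[0.0015,0.001,-0.006],[0,0,-0.005],[0,0,0]],"turn":[0,0,0]}'; python3 st.py
```

```text
time_s: 29.75
tool_pos: [0.4083, 0.3639, 0.1229]
tool_rot: [120.3, 87.8, -20.9]
force: [0.2, 0.3, -0.6]
grip_width: 0.058
q [-36.9   9.8  -9.9 105.6   4.1  64.  -99.5] p [0.4083 0.3639 0.1229] r 0.5469 az 41.7 t 29.75
tilt radial(out+) 1.01 tang -1.95 deg jaw yaw -51.2 tilt xy [ 2.05 -0.78] F [ 0.2  0.3 -0.6] grip 0.058003301376381315
```

```bash
python3 -m pendant '{"xyz":[[0,0,-0.0025],[0,0,0]],"turn":[0,0]}'; python3 st.py;  python3 -m pendant '{"xyz":[[0,0,0],[0,0,0],[0,0,0]],"turn":[0,0,0]}' 1; python3 -m pendant '{"xyz":[[0,0,0.03],[0,0,0.05],[-0.03,-0.022,0.03],[-0.03,-0.022,0],[0,0,0],[0,0,0]],"turn":[0,0,0,0,0,0]}'; python3 st.py; python3 look.py w9 receiver_mouth
python3 - <<'E'
import cv2
i=cv2.imread('pics/w9.png'); cv2.imwrite('pics/w9z.png',cv2.resize(i[40:265,130:430],(800,600)))
E
```

```text
time_s: 30.0
tool_pos: [0.4086, 0.3642, 0.1207]
tool_rot: [121.4, 87.8, -19.8]
force: [-0.3, -0.3, -1.4]
grip_width: 0.0583
q [-36.9   9.9  -9.9 105.8   4.2  63.6 -99.5] p [0.4086 0.3642 0.1207] r 0.5474 az 41.7 t 30.0
tilt radial(out+) 1.06 tang -1.95 deg jaw yaw -51.2 tilt xy [ 2.09 -0.75] F [-0.3 -0.3 -1.4] grip 0.0583357909178688
time_s: 30.38
tool_pos: [0.409, 0.3645, 0.1213]
tool_rot: [122.8, 87.7, -18.3]
force: [0.7, -0.1, 0.2]
grip_width: 0.0802
time_s: 31.12
tool_pos: [0.3478, 0.3196, 0.235]
tool_rot: [125.1, 87.7, -16.0]
force: [-0.1, -0.6, -0.3]
grip_width: 0.0867
q [-36.4  -4.2 -10.4 106.8   1.3  76.2 -98.3] p [0.3478 0.3196 0.235 ] r 0.4723 az 42.6 t 31.125
tilt radial(out+) 1.20 tang -1.97 deg jaw yaw -51.2 tilt xy [ 2.21 -0.64] F [-0.1 -0.6 -0.3] grip 0.08669902716933166
```

View pics/w9z.png

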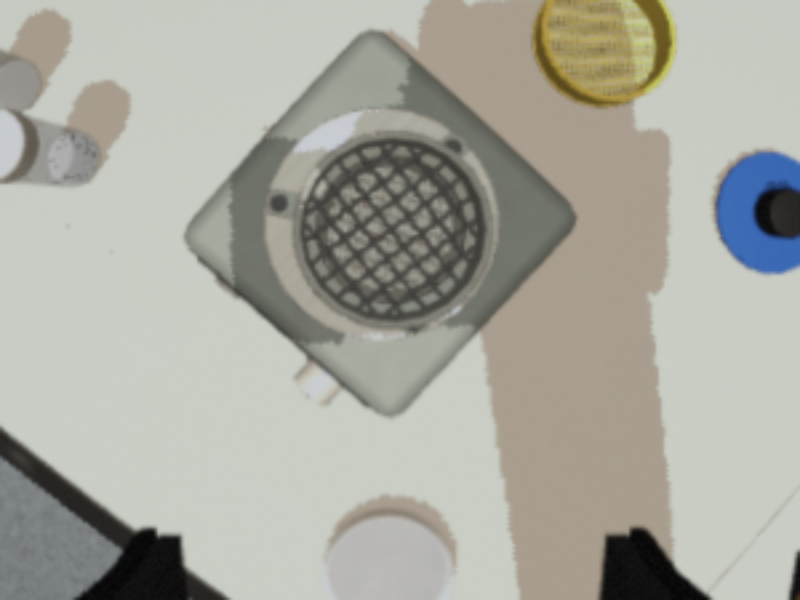

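```bash
python3 - <<'E'
from meas import *
o=dict(readout.get_obs()); 
f=lambda x,y:(130+x/2.6667,40+y/2.6667)
P=circ([f(292,228),f(497,228),f(394,129),f(394,328)],.136,o); print('medium',P.mean(0).round(4), np.linalg.norm(P[0]-P[1]),np.linalg.norm(P[2]-P[3]))
E
python3 -m pendant '{"xyz":[[0.053,-0.024,-0.012],[0.053,-0.024,-0.012],[0.053,-0.024,-0.012],[0.053,-0.024,-0.012],[0.053,-0.024,-0.012],[0.050,-0.024,-0.012],[0,0,0],[0,0,0]],"turn":[0,0,0,0,0,0,0,0]}'; python3 st.py; python3 look.py w10 sieve_coarse_mid
```

```text
medium [0.4037 0.3607] 0.061544441791415806 0.06031318227611522
time_s: 32.22
tool_pos: [0.6741, 0.1723, 0.1516]
tool_rot: [115.1, 88.0, -25.8]
force: [-0.1, 0.1, 0.3]
grip_width: 0.0869
q [-19.9  24.8   3.6  82.8  -0.2  71.  -67.4] p [0.6741 0.1723 0.1516] r 0.6958 az 14.3 t 32.225
tilt radial(out+) 1.54 tang -1.29 deg jaw yaw -50.9 tilt xy [ 1.81 -0.87] F [-0.1  0.1  0.3] grip 0.08694825553477077
sieve_coarse_mid 0.58 [0.6715 0.166  0.0224] [277. 206.]
```

View pics/w10.png

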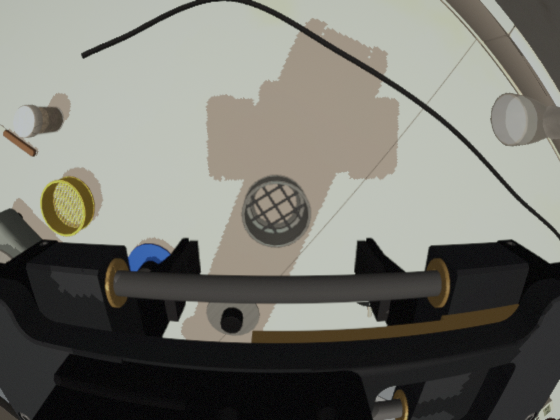

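Run:
```python
from meas import *
i=cv2.imread('pics/w10.png'); cv2.imwrite('pics/w10z.png',cv2.resize(i[160:260,220:330],(660,600),interpolation=cv2.INTER_CUBIC))
```

```text
(no output)
```

View pics/w10z.png

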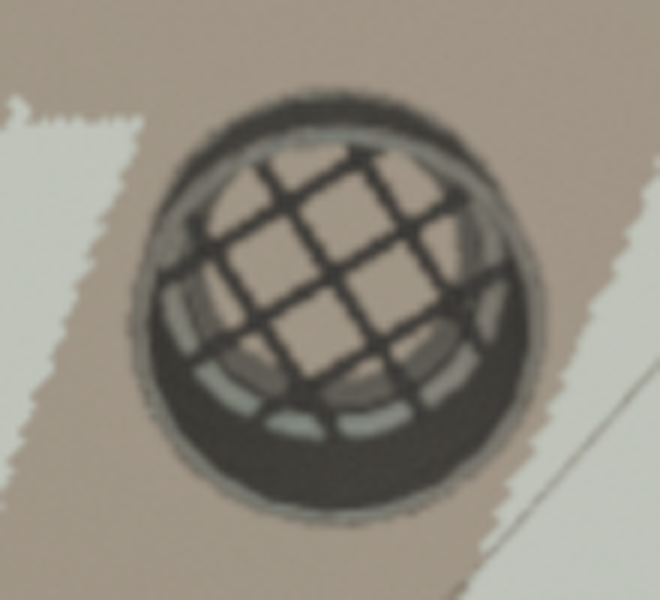

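Run:
```python
from meas import *
o=dict(readout.get_obs()); print(o['tool_pos'])
P=circ([(242,214),(310.8,214),(276.4,180.8),(276.4,247.3)],.044,o); print(P.mean(0).round(4), np.linalg.norm(P[0]-P[1]),np.linalg.norm(P[2]-P[3]))
```

```text
[0.67364961 0.17199753 0.15218228]
[0.669  0.1653] 0.060013958914939616 0.060527949586286954
```

```bash
python3 -m pendant '{"xyz":[[-0.0047,-0.0067,0],[0,0,-0.035],[0,0,-0.035],[0,0,-0.03],[0,0,0]],"turn":[0,0,0,0,0]}' 1; python3 st.py
```

```text
time_s: 32.95
tool_pos: [0.666, 0.169, 0.0559]
tool_rot: [123.7, 87.7, -16.7]
force: [-0.2, 0.5, 0.6]
grip_width: 0.0871
q [-19.7  28.    3.3  89.8  -0.3  60.3 -67. ] p [0.666  0.169  0.0559] r 0.6871 az 14.2 t 32.95
tilt radial(out+) 2.00 tang -1.20 deg jaw yaw -50.4 tilt xy [ 2.23 -0.67] F [-0.2  0.5  0.6] grip 0.08711935048073968
```

```bash
python3 -m pendant '{"xyz":[[0.003,-0.0037,-0.019],[0,0,-0.019],[0,0,0]],"turn":[0,0,0]}' 1; python3 st.py
```

```text
time_s: 33.33
tool_pos: [0.6707, 0.1659, 0.0196]
tool_rot: [127.7, 87.4, -12.7]
force: [-0.3, -0.6, -0.0]
grip_width: 0.0871
q [-19.2  30.3   3.2  90.9  -0.4  56.5 -66.6] p [0.6707 0.1659 0.0196] r 0.691 az 13.9 t 33.325
tilt radial(out+) 2.32 tang -1.16 deg jaw yaw -50.4 tilt xy [ 2.53 -0.57] F [-0.3 -0.6 -0. ] grip 0.08712878064622999
```

```bash
python3 -m pendant '{"xyz":[[-0.001,0,-0.002],[0,0,0],[0,0,0],[0,0,0]],"turn":[0,0,0,0]}' 0.5 25; python3 st.py; python3 -m pendant '{"xyz":[[0,0,0.05],[0,0,0.05],[0,0,0.06]],"turn":[0,0,0]}'; python3 st.py
```

```text
time_s: 33.83
tool_pos: [0.671, 0.1663, 0.0192]
tool_rot: [129.5, 87.3, -10.9]
force: [0.1, 0.8, -1.2]
grip_width: 0.0598
q [-19.3  30.3   3.2  91.   -0.4  56.3 -66.6] p [0.671  0.1663 0.0192] r 0.6913 az 13.9 t 33.825
tilt radial(out+) 2.49 tang -1.15 deg jaw yaw -50.4 tilt xy [ 2.69 -0.52] F [ 0.1  0.8 -1.2] grip 0.059835813230001804
time_s: 34.2
tool_pos: [0.6655, 0.1649, 0.1755]
tool_rot: [118.5, 88.0, -21.8]
force: [0.5, 1.2, -1.0]
grip_width: 0.0601
q [-19.6  22.6   3.7  83.   -0.2  72.8 -66.5] p [0.6655 0.1649 0.1755] r 0.6856 az 13.9 t 34.2
tilt radial(out+) 1.65 tang -1.19 deg jaw yaw -50.4 tilt xy [ 1.89 -0.76] F [ 0.5  1.2 -1. ] grip 0.06012135418617271
```

```bash
python3 -m pendant '{"xyz":[[-0.0525,0.025,0.012],[-0.0525,0.025,0.012],[-0.0525,0.025,0.012],[-0.0525,0.026,0.012],[-0.0525,0.026,0.012],[-0.05,0.026,0.01],[0,0,0],[0,0,0]],"turn":[0,0,0,0,0,0,0,0]}'; python3 st.py; python3 look.py w11 receiver_mouth;python3 - <<'E'
import cv2
i=cv2.imread('pics/w11.png'); cv2.imwrite('pics/w11z.png',cv2.resize(i[60:285,130:430],(800,600)))
E
```

```text
time_s: 35.2
tool_pos: [0.3468, 0.3213, 0.257]
tool_rot: [133.7, 87.0, -6.7]
force: [0.3, -0.1, 0.7]
grip_width: 0.0601
q [-37.7  -5.3  -9.5 105.3   1.6  78.1 -97.9] p [0.3468 0.3213 0.257 ] r 0.4727 az 42.8 t 35.2
tilt radial(out+) 1.92 tang -2.25 deg jaw yaw -50.4 tilt xy [ 2.94 -0.35] F [ 0.3 -0.1  0.7] grip 0.06011296337589113
```

View pics/w11z.png

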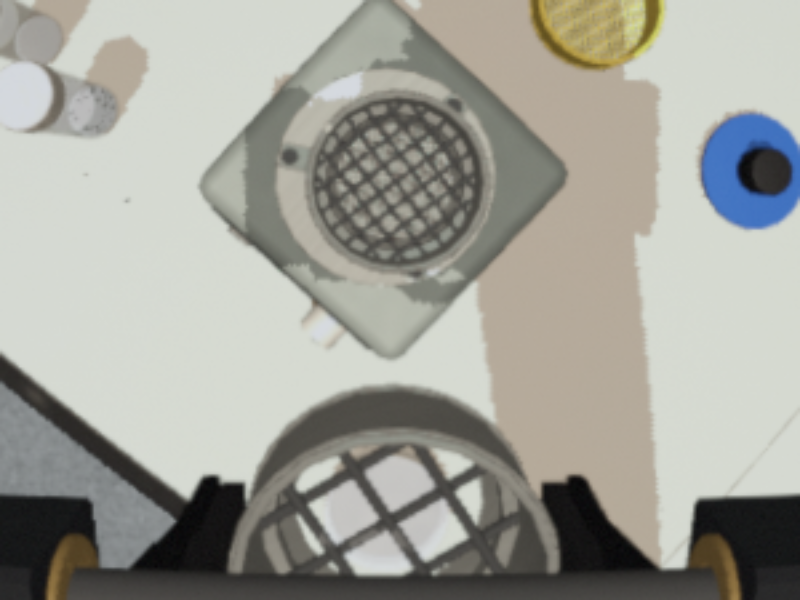

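Run:
```python
from meas import *
o=dict(readout.get_obs()); print(o['tool_pos'])
f=lambda x,y:(130+x/2.6667,60+y/2.6667)
P=circ([f(305,182),f(494,182),f(400,89),f(400,274)],.136,o); print('med',P.mean(0).round(4), np.linalg.norm(P[0]-P[1]),np.linalg.norm(P[2]-P[3]))
S=circ([f(229,560),f(560,560),f(394,428)],o['tool_pos'][2]+.0248,o); m=(S[0]+S[1])/2; d=S[1]-S[0]; n=np.array([-d[1],d[0]])/np.linalg.norm(d); print(m,np.linalg.norm(d)); c=S[2]-.03*n; print('centre',c.round(4), 'rel',(c-o['tool_pos'][:2]).round(4),'delta',(P.mean(0)-c).round(4))
```

```text
[0.34699536 0.32131269 0.25672819]
med [0.4038 0.3602] 0.06181195756483111 0.06101811873881962
[0.34916935 0.32446479] 0.05920130630239192
centre [0.3446 0.3218] rel [-0.0024  0.0005] delta [0.0593 0.0384]
```

```bash
python3 -m pendant '{"xyz":[[0.030,0.020,-0.03],[0.029,0.0195,-0.03],[0,0,-0.01],[0,0,0]],"turn":[0,0,0,0]}'; python3 st.py
```

```text
time_s: 35.8
tool_pos: [0.4118, 0.3579, 0.1838]
tool_rot: [132.3, 87.1, -8.7]
force: [-0.8, -0.6, -1.0]
grip_width: 0.0602
q [-37.2   6.   -8.7 102.5   3.5  69.9 -98. ] p [0.4118 0.3579 0.1838] r 0.5456 az 41.0 t 35.8
tilt radial(out+) 1.87 tang -2.21 deg jaw yaw -51.0 tilt xy [ 2.86 -0.44] F [-0.8 -0.6 -1. ] grip 0.0601595638807701
```

```bash
python3 -m pendant '{"xyz":[[-0.006,0.003,-0.005],[0,0,-0.012],[0,0,-0.008],[0,0,0]],"turn":[0,0,0,0]}'; python3 st.py
```

```text
time_s: 36.3
tool_pos: [0.4051, 0.3607, 0.1595]
tool_rot: [134.7, 87.0, -6.3]
force: [-0.0, -0.1, -0.1]
grip_width: 0.0599
q [-37.7   6.6  -9.  104.8   3.7  66.9 -99. ] p [0.4051 0.3607 0.1595] r 0.5424 az 41.7 t 36.3
tilt radial(out+) 2.02 tang -2.24 deg jaw yaw -51.0 tilt xy [ 3.   -0.33] F [-0.  -0.1 -0.1] grip 0.05989119242409133
```

```bash
python3 -m pendant '{"xyz":[[0,0,-0.006],[0,0,-0.005],[0,0,0]],"turn":[0,0,0]}'; python3 st.py
```

```text
time_s: 36.67
tool_pos: [0.4053, 0.3609, 0.1483]
tool_rot: [135.4, 86.9, -5.6]
force: [0.5, 0.3, -0.8]
grip_width: 0.0603
q [-37.7   7.1  -9.1 105.6   3.9  65.6 -99.2] p [0.4053 0.3609 0.1483] r 0.5427 az 41.7 t 36.675
tilt radial(out+) 2.08 tang -2.25 deg jaw yaw -51.0 tilt xy [ 3.04 -0.3 ] F [ 0.5  0.3 -0.8] grip 0.06031449317686703
```

```bash
python3 -m pendant '{"xyz":[[0,0,-0.0025],[0,0,0]],"turn":[0,0]}'; python3 st.py;  python3 -m pendant '{"xyz":[[0,0,0],[0,0,0],[0,0,0]],"turn":[0,0,0]}' 1; python3 -m pendant '{"xyz":[[0,0,0.03],[0,0,0.05],[-0.03,-0.022,0.03],[-0.03,-0.022,0],[0,0,0],[0,0,0]],"turn":[0,0,0,0,0,0]}'; python3 st.py; python3 look.py w12 receiver_mouth
python3 - <<'E'
import cv2
i=cv2.imread('pics/w12.png'); cv2.imwrite('pics/w12z.png',cv2.resize(i[40:265,130:430],(800,600)))
E
```

```text
time_s: 36.92
tool_pos: [0.4055, 0.361, 0.1458]
tool_rot: [135.8, 86.9, -5.3]
force: [-0.6, -0.0, -0.2]
grip_width: 0.0602
q [-37.7   7.3  -9.1 105.7   3.9  65.3 -99.2] p [0.4055 0.361  0.1458] r 0.5429 az 41.7 t 36.925
tilt radial(out+) 2.10 tang -2.24 deg jaw yaw -51.0 tilt xy [ 3.06 -0.28] F [-0.6 -0.  -0.2] grip 0.060229672857125376
time_s: 37.3
tool_pos: [0.406, 0.3615, 0.1466]
tool_rot: [136.9, 86.9, -4.1]
force: [0.2, -1.2, 0.0]
grip_width: 0.0819
time_s: 38.05
tool_pos: [0.3449, 0.3167, 0.2606]
tool_rot: [138.8, 86.8, -2.2]
force: [0.3, -0.3, -0.4]
grip_width: 0.0873
q [-37.4  -6.2  -9.5 105.8   1.5  78.2 -98.2] p [0.3449 0.3167 0.2606] r 0.4682 az 42.6 t 38.05
tilt radial(out+) 2.29 tang -2.27 deg jaw yaw -51.1 tilt xy [ 3.23 -0.12] F [ 0.3 -0.3 -0.4] grip 0.08725861588833056
```

View pics/w12z.png

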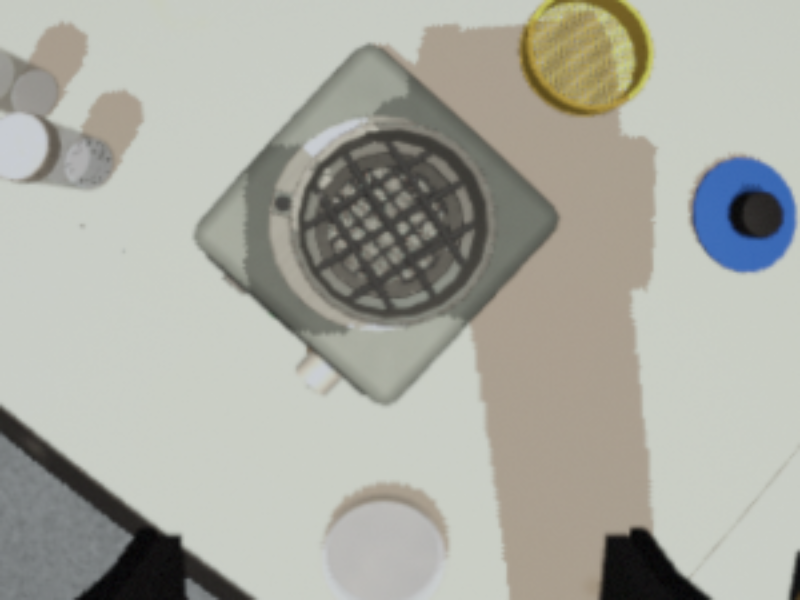

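```bash
python3 - <<'E'
from meas import *
o=dict(readout.get_obs()); 
f=lambda x,y:(130+x/2.6667,40+y/2.6667)
P=circ([f(289,225),f(497,225),f(393,120),f(393,326)],.170,o); print('coarse',P.mean(0).round(4), np.linalg.norm(P[0]-P[1]),np.linalg.norm(P[2]-P[3]))
E
python3 -m pendant '{"xyz":[[0.034,-0.030,-0.018],[0.034,-0.030,-0.018],[0.034,-0.030,-0.018],[0.034,-0.030,-0.018],[0.034,-0.030,-0.018],[0.032,-0.030,-0.018],[0,0,0],[0,0,0]],"turn":[0,0,0,0,0,0,0,0]}' 0.65; python3 st.py; python3 look.py w13 sieve_lid_mid
```

```text
coarse [0.403  0.3601] 0.060757134788345324 0.060775540129534844
time_s: 39.15
tool_pos: [0.555, 0.1325, 0.1434]
tool_rot: [134.1, 87.1, -6.7]
force: [-0.1, 0.1, 0.7]
grip_width: 0.0567
q [-22.8   9.7   6.6 103.2   0.   64.5 -67.2] p [0.555  0.1325 0.1434] r 0.5706 az 13.4 t 39.15
tilt radial(out+) 2.73 tang -1.00 deg jaw yaw -50.9 tilt xy [ 2.88 -0.34] F [-0.1  0.1  0.7] grip 0.05668648581477883
sieve_lid_mid 0.79 [0.538  0.1224 0.0138] [270. 223.]
sieve_lid_mid 0.68 [0.5307 0.2235 0.0143] [180. 163.]
sieve_lid_mid 0.67 [ 0.647  -0.1244  0.0139] [486. 274.]
```

View pics/w13.png

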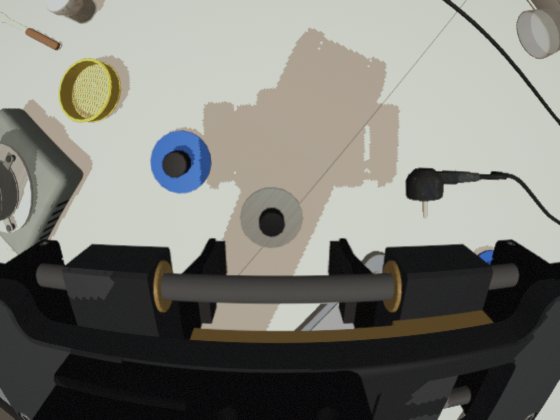

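Run:
```python
from meas import *
o=dict(readout.get_obs()); print(o['tool_pos'])
P=circ([(240,217),(302,217),(271,187),(271,247.5)],.012,o); print(P.mean(0).round(4), np.linalg.norm(P[0]-P[1]),np.linalg.norm(P[2]-P[3]))
print(wray((271.5,224),.032,o))
i=cv2.imread('pics/w13.png'); cv2.imwrite('pics/w13z.png',cv2.resize(i[170:260,220:320],(660,594),interpolation=cv2.INTER_CUBIC))
```

```text
[0.55473901 0.13256564 0.14386328]
[0.5421 0.1244] 0.058822483233187506 0.05972508816772527
[0.5419173  0.12418031 0.032     ]
```

View pics/w13z.png

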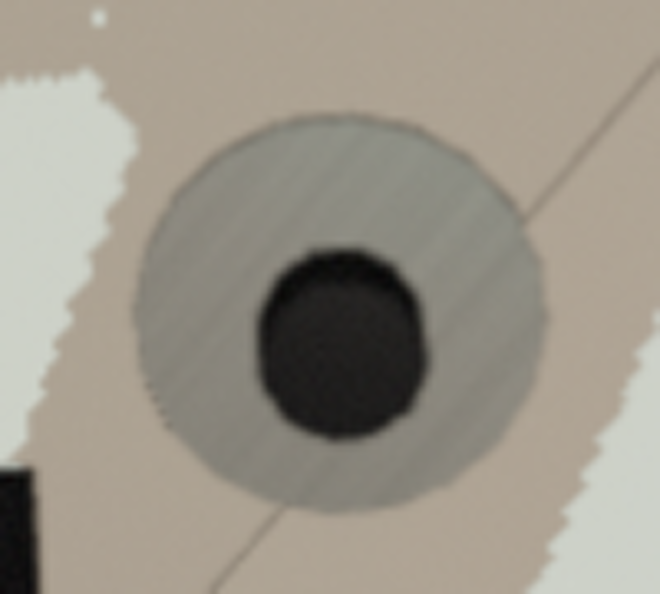

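```bash
python3 -m pendant '{"xyz":[[-0.0127,-0.0083,0],[0,0,-0.035],[0,0,-0.035],[0,0,-0.02],[0,0,0]],"turn":[0,0,0,0,0]}' 0.65; python3 st.py
```

```text
time_s: 39.88
tool_pos: [0.5379, 0.127, 0.0556]
tool_rot: [137.6, 86.8, -2.8]
force: [-0.1, -0.5, -0.0]
grip_width: 0.0567
q [-22.5  12.7   6.4 110.7  -0.5  53.6 -66.4] p [0.5379 0.127  0.0556] r 0.5527 az 13.3 t 39.875
tilt radial(out+) 3.05 tang -0.88 deg jaw yaw -50.4 tilt xy [ 3.17 -0.15] F [-0.1 -0.5 -0. ] grip 0.0566841611438145
```

```bash
python3 -m pendant '{"xyz":[[0.004,-0.0027,-0.016],[0,0,-0.018],[0,0,0]],"turn":[0,0,0]}' 0.65; python3 st.py
```

```text
time_s: 40.25
tool_pos: [0.5429, 0.1249, 0.022]
tool_rot: [139.1, 86.6, -1.3]
force: [-0.1, 0.1, -0.3]
grip_width: 0.0567
q [-22.1  15.6   6.4 111.7  -0.9  49.5 -65.7] p [0.5429 0.1249 0.022 ] r 0.557 az 13.0 t 40.25
tilt radial(out+) 3.28 tang -0.83 deg jaw yaw -50.4 tilt xy [ 3.38 -0.07] F [-0.1  0.1 -0.3] grip 0.05674079591502546
```

```bash
python3 -m pendant '{"xyz":[[-0.001,0,-0.004],[0,0,0]],"turn":[0,0]}' 0.65; python3 -m pendant '{"xyz":[[0,0,0],[0,0,0],[0,0,0],[0,0,0],[0,0,0]],"turn":[0,0,0,0,0]}' 0.15 25; python3 st.py
```

```text
time_s: 40.5
tool_pos: [0.5423, 0.1249, 0.0181]
tool_rot: [139.3, 86.6, -1.1]
force: [0.0, -0.5, 0.2]
grip_width: 0.0567
time_s: 41.12
tool_pos: [0.5432, 0.1252, 0.0192]
tool_rot: [139.9, 86.5, -0.4]
force: [-0.2, 0.7, -0.4]
grip_width: 0.0235
q [-22.1  15.8   6.4 111.9  -1.   49.  -65.7] p [0.5432 0.1252 0.0192] r 0.5574 az 13.0 t 41.125
tilt radial(out+) 3.44 tang -0.82 deg jaw yaw -50.4 tilt xy [ 3.53 -0.03] F [-0.2  0.7 -0.4] grip 0.02347330743616929
```

```bash
python3 -m pendant '{"xyz":[[0,0,0.055],[0,0,0.055],[0,0,0.05],[-0.04,0.038,0.02],[-0.04,0.038,0.02],[-0.04,0.038,0.02],[-0.04,0.038,0.02],[-0.036,0.038,0.02],[0,0,0],[0,0,0]],"turn":[0,0,0,0,0,0,0,0,0,0]}'; python3 st.py; python3 look.py w14 receiver_mouth;python3 - <<'E'
import cv2
i=cv2.imread('pics/w14.png'); cv2.imwrite('pics/w14z.png',cv2.resize(i[60:285,130:430],(800,600)))
E
```

```text
time_s: 42.38
tool_pos: [0.3368, 0.3178, 0.2851]
tool_rot: [140.0, 86.6, -0.4]
force: [0.4, -0.4, -1.2]
grip_width: 0.0229
q [-38.   -7.4  -9.6 104.1   1.3  81.  -98.2] p [0.3368 0.3178 0.2851] r 0.4631 az 43.3 t 42.375
tilt radial(out+) 2.45 tang -2.34 deg jaw yaw -50.5 tilt xy [ 3.39 -0.02] F [ 0.4 -0.4 -1.2] grip 0.022929894573146023
```

View pics/w14z.png

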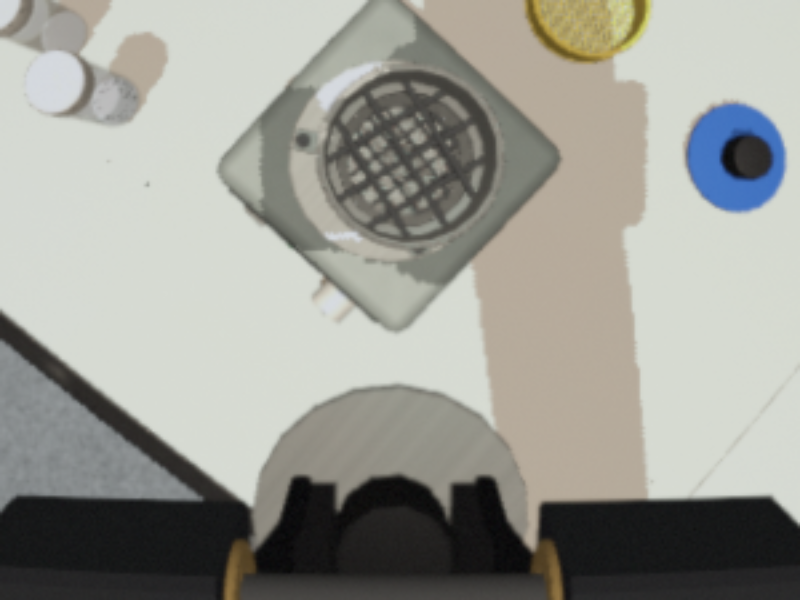

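Run:
```python
from meas import *
o=dict(readout.get_obs()); print(o['tool_pos'])
f=lambda x,y:(130+x/2.6667,60+y/2.6667)
P=circ([f(316,157),f(505,157),f(411,64),f(411,250)],.170,o); print('coarse',P.mean(0).round(4), np.linalg.norm(P[0]-P[1]),np.linalg.norm(P[2]-P[3]))
S=circ([f(254,498),f(529,498),f(392,384)],o['tool_pos'][2]-.0072,o); m=(S[0]+S[1])/2; d=S[1]-S[0]; n=np.array([-d[1],d[0]])/np.linalg.norm(d); print(m,np.linalg.norm(d)); c=S[2]-.03*n; print('centre',c.round(4), 'rel',(c-o['tool_pos'][:2]).round(4),'delta',(P.mean(0)-c).round(4))
```

```text
[0.33691766 0.31778882 0.28498522]
coarse [0.4031 0.36  ] 0.060683779818774757 0.060367460339076445
[0.33918916 0.3202982 ] 0.058634422507926616
centre [0.335  0.3174] rel [-0.002  -0.0003] delta [0.0681 0.0425]
```

```bash
python3 -m pendant '{"xyz":[[0.034,0.0215,-0.025],[0.034,0.0215,-0.025],[0,0,-0.01],[0,0,0]],"turn":[0,0,0,0]}'; python3 st.py
```

```text
time_s: 42.98
tool_pos: [0.4098, 0.3568, 0.2214]
tool_rot: [137.8, 86.7, -3.2]
force: [0.5, 0.4, 0.0]
grip_width: 0.0228
q [-37.3   4.1  -8.6 100.3   3.2  73.6 -97.7] p [0.4098 0.3568 0.2214] r 0.5434 az 41.0 t 42.975
tilt radial(out+) 2.34 tang -2.28 deg jaw yaw -51.1 tilt xy [ 3.26 -0.18] F [0.5 0.4 0. ] grip 0.022774446199827793
```

```bash
python3 -m pendant '{"xyz":[[-0.0045,0.0042,-0.005],[0,0,-0.012],[0,0,-0.008],[0,0,0]],"turn":[0,0,0,0]}'; python3 st.py
```

```text
time_s: 43.48
tool_pos: [0.4043, 0.3606, 0.1968]
tool_rot: [139.5, 86.6, -1.6]
force: [0.4, -0.2, -0.7]
grip_width: 0.0232
q [-37.7   4.6  -9.  102.5   3.4  70.7 -98.7] p [0.4043 0.3606 0.1968] r 0.5418 az 41.7 t 43.475
tilt radial(out+) 2.46 tang -2.32 deg jaw yaw -51.1 tilt xy [ 3.38 -0.09] F [ 0.4 -0.2 -0.7] grip 0.023233846103909807
```

```bash
python3 -m pendant '{"xyz":[[0.0005,0,-0.006],[0,0,-0.005],[0,0,-0.0025],[0,0,0]],"turn":[0,0,0,0]}'; python3 st.py
```

```text
time_s: 43.98
tool_pos: [0.4051, 0.3608, 0.1829]
tool_rot: [140.1, 86.6, -0.9]
force: [0.2, 0.0, -2.1]
grip_width: 0.0231
q [-37.7   5.2  -9.  103.5   3.6  69.  -98.9] p [0.4051 0.3608 0.1829] r 0.5425 az 41.7 t 43.975
tilt radial(out+) 2.53 tang -2.32 deg jaw yaw -51.1 tilt xy [ 3.43 -0.05] F [ 0.2  0.  -2.1] grip 0.023148138788342053
```

```bash
python3 -m pendant '{"xyz":[[0,0,-0.0015],[0,0,0]],"turn":[0,0]}'; python3 st.py;  python3 -m pendant '{"xyz":[[0,0,0],[0,0,0],[0,0,0]],"turn":[0,0,0]}' 0.7; python3 -m pendant '{"xyz":[[0,0,0.03],[0,0,0.05],[-0.03,-0.022,0.03],[-0.03,-0.022,0],[0,0,0],[0,0,0]],"turn":[0,0,0,0,0,0]}'; python3 st.py; python3 look.py w15 receiver_mouth sieve_lid_mid jar_mid dish_mid lab_spatula_mid
python3 - <<'E'
import cv2
from cell import read_camera
i=cv2.imread('pics/w15.png'); cv2.imwrite('pics/w15z.png',cv2.resize(i[40:265,130:430],(800,600)))
s=read_camera('scene')[:,:,::-1]; cv2.imwrite('pics/scene2.png',s); cv2.imwrite('pics/scene2z.png',cv2.resize(s[180:330,170:370],(800,600),interpolation=cv2.INTER_CUBIC))
E
```

```text
time_s: 44.22
tool_pos: [0.4052, 0.3609, 0.1815]
tool_rot: [140.4, 86.5, -0.6]
force: [-0.6, -0.7, -1.1]
grip_width: 0.023
q [-37.7   5.3  -9.  103.6   3.6  68.9 -98.9] p [0.4052 0.3609 0.1815] r 0.5427 az 41.7 t 44.225
tilt radial(out+) 2.55 tang -2.32 deg jaw yaw -51.1 tilt xy [ 3.45 -0.04] F [-0.6 -0.7 -1.1] grip 0.022981192445730214
time_s: 44.6
tool_pos: [0.4057, 0.3614, 0.1824]
tool_rot: [141.5, 86.5, 0.4]
force: [0.5, -0.7, -0.7]
grip_width: 0.0456
time_s: 45.35
tool_pos: [0.3445, 0.3165, 0.2962]
tool_rot: [142.8, 86.4, 1.7]
force: [0.6, 0.1, 0.0]
grip_width: 0.0611
q [-37.6  -7.2  -9.3 102.7   1.4  81.9 -98. ] p [0.3445 0.3165 0.2962] r 0.4678 az 42.6 t 45.35
tilt radial(out+) 2.73 tang -2.36 deg jaw yaw -51.1 tilt xy [3.61 0.11] F [0.6 0.1 0. ] grip 0.061094778588443754
sieve_lid_mid 0.77 [ 0.6498 -0.1255  0.0149] [547. 205.]
sieve_lid_mid 0.64 [0.5295 0.225  0.0121] [399. 122.]
sieve_lid_mid 0.59 [0.4015 0.3606 0.1771] [274. 126.]
jar_mid 0.9 [0.5905 0.4169 0.0273] [326.   1.]
dish_mid 0.92 [0.2757 0.2575 0.0092] [272. 241.]
lab_spatula_mid 0.83 [0.5343 0.4907 0.006 ] [258.   3.]
```

View pics/w15z.png

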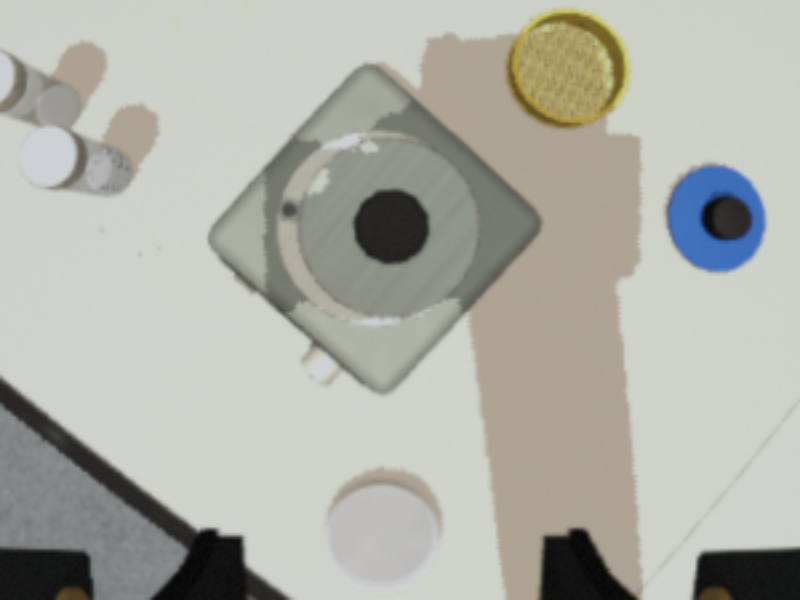

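View pics/scene2z.png

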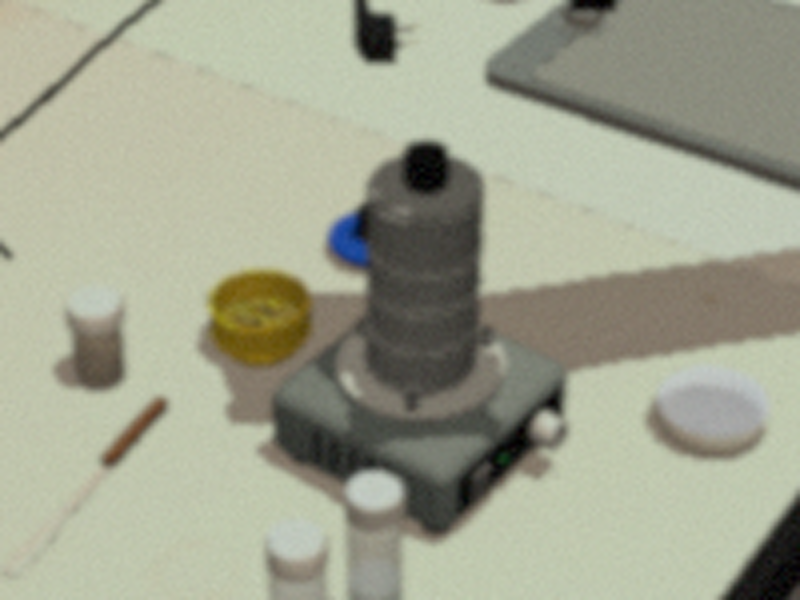

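Run:
```python
from h import *
im=cv2.imread('pics/scene2.png'); z=cv2.resize(im[200:300,230:330],(600,600),interpolation=cv2.INTER_CUBIC)
for h_,r in [(.088,.03),(.112,.03),(.136,.03),(.170,.03),(.174,.03),(.194,.012)]:
    pts=np.array([px('scene',[.4038+r*np.cos(a),.3612+r*np.sin(a),h_]) for a in np.linspace(0,2*np.pi,60)])
    cv2.polylines(z,[((pts-[230,200])*6+2.5).astype(np.int32)],True,(0,255,0),1)
cv2.imwrite('pics/chk.png',z)
o=readout.get_obs()
for d in pinpoint('scene','sieve_lid_mid'): print(w('scene',d['at']),d['score'])
```

```text
[0.53013521 0.22282921 0.01843688] 0.71
[ 0.6447338  -0.12389087  0.01567192] 0.7
```

View pics/chk.png

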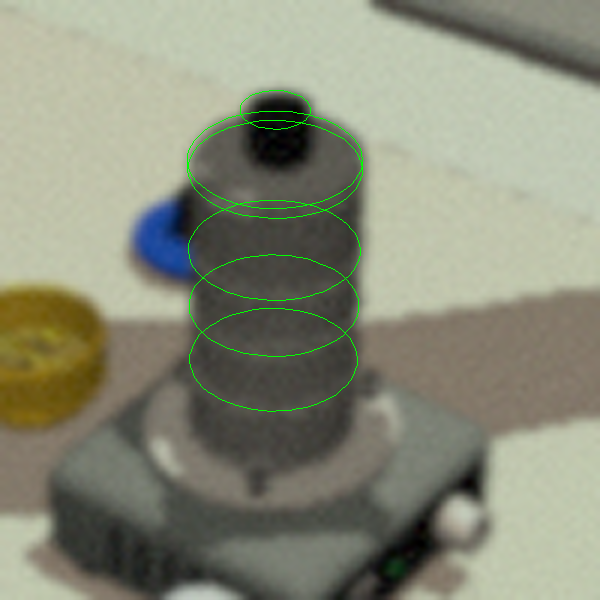

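Run:
```python
from h import *
im=cv2.imread('pics/scene2.png').astype(float); c=im[205:290,250:305]; c=cv2.resize(np.clip((c-40)*3,0,255).astype(np.uint8),None,fx=7,fy=7,interpolation=cv2.INTER_CUBIC)
c2=c.copy()
for h_,r in [(.088,.03),(.112,.03),(.136,.03),(.170,.03),(.174,.03),(.194,.012)]:
    pts=np.array([px('scene',[.4035+r*np.cos(a),.361+r*np.sin(a),h_]) for a in np.linspace(0,2*np.pi,60)])
    cv2.polylines(c2,[((pts-[250,205])*7+3).astype(np.int32)],True,(0,255,0),1)
cv2.imwrite('pics/chk2.png',np.hstack([c,c2]))
```

```text
(no output)
```

View pics/chk2.png

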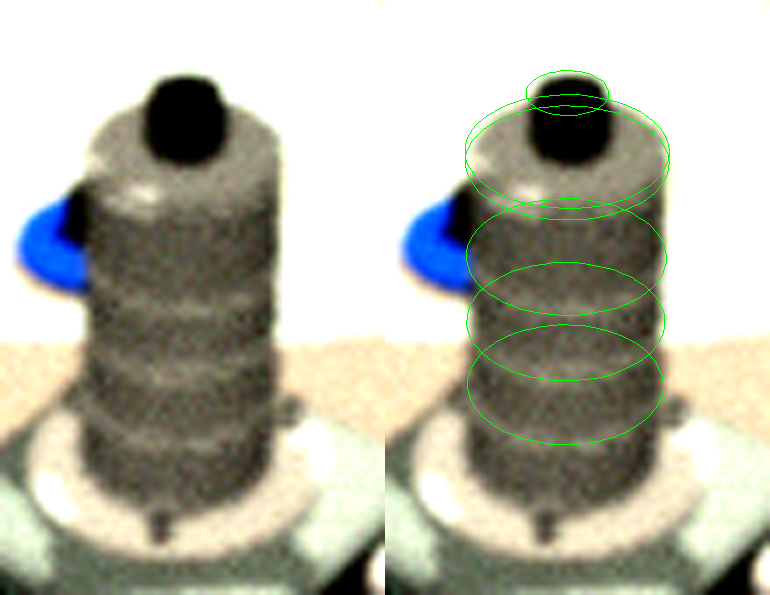

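The seams line up with the predicted seating heights. The arm is clear of everything, so I'm handing in.

```bash
python3 st.py; python3 -c "
from cell import *; print(sign_off())"
```

```text
q [-37.6  -7.2  -9.3 102.7   1.4  81.9 -98. ] p [0.3442 0.3163 0.2955] r 0.4675 az 42.6 t 45.75
tilt radial(out+) 2.61 tang -2.35 deg jaw yaw -51.1 tilt xy [3.51 0.03] F [0.5 0.9 0.4] grip 0.06054098419972513
the job is handed in; nothing more can be done
None
```

I built the stack on the receiver pan as fine, medium, coarse and then lid, and handed the job in at about 46 s of the 96 s allowed. `sign_off` gave no verdict.

**Stack position:** wrist-camera circle measurements put each piece's centre within about 1–2 mm of the one below. The lid's mid-point read 0.177 m against 0.178 m expected. In the scene picture, all four seams and the knob matched the predicted seating heights to about a pixel. I judged level only from the pictures; I did not measure each piece's tilt.

**Bystanders:** the jar, dish and spatula read within about 6 mm of where they were first found, which is about what the detector's error allows. The yellow sieve and blue lids were not touched.

**What went wrong or disagreed:**
- **Mesh identification:** in the first top picture I took the fine and medium sieves for each other. The closer wrist view settled it before I gripped either.
- **Tool tilt:** raising the arm past the stirrer tilted the tool by up to about 23°, and part of the tilt stayed in later moves. I corrected it at the joint limits; 1.5–5° was left during the grasps, but no force above about 2 N showed while seating.
- **Lid check:** the scene-camera detector did not report the seated lid, so its height rests on the wrist detector and the overlay.

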